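# Put three scanned finds back into their own foam nests

## Robot

A 6-joint arm with a two-finger parallel gripper is mounted at the origin on a cart in front of the work surface, level with it; the furniture and walls round the work are solid. World frame = base frame: x ahead of the robot, y to its left, z up, the work surface at z = 0. Lengths are in m, angles in rad, forces in N, time in s.
With the tool pointing down it reaches from about 0.4 to 0.825 m from the base axis. Payload 7 kg.
Tool frame: the origin (TCP) lies at the centre of the arm's flange, where the gripper is bolted on; the fingertips stand 178 mm ahead of it and the grasp point (between the pads) lies 159 mm ahead of it; x points along the fingers, z is the direction in which the jaws open and shut, and the axes are right-handed (so a half turn about x gives the same grasp; the last joint's range is limited). The gripper opens to 88 mm and grips with 3 to 60 N. Pads are 19 mm wide; open, the fingers measure 130 mm over their backs; the gripper's body (78 mm by 193 mm) begins 47 mm behind the grasp point.
Start: joints at [1.531, 0.359, 0.012, 0, -1.224, -0.288], TCP at [0.217, 0.639, 0.405] pointing down, gripper open.
Joint ranges: [-3.07, 3.07], [-1.43, 2.12], [-1.02, 1.25], [-3.03, 1.67], [-3.05, -0], [-3.03, 3.03]. Speed limits (rad/s): [2.39, 2.39, 3.01, 3.14, 3.14, 3.14].

## Interface

Orientations are given as [roll, pitch, yaw] about the fixed x, y, z axes, in that order (R = Rz(yaw) Ry(pitch) Rx(roll)).
In Python, from station import telemetry, optics, job_done, finder gives the robot as it stands.
- The arm moves only by the tool play_rows, never from a script. Its argument "steps" is a list of rows, each an object of numbers: "gripper": the opening, from 0 (shut) to 1 (fully open); "tx", "ty", "tz": the shift along the tool's x, y, z in units of 25 mm (1.0 is 25 mm); "ax", "ay", "az": the turn, a rotation vector about the tool's x, y, z in units of 6 degrees (1.0 is 6 degrees). In form: [{"gripper": .., "tx": .., "ty": .., "tz": .., "ax": .., "ay": .., "az": ..}, ...]. A call has 1 to 20 rows; each row shifts and turns the commanded pose from where the row before left it, along the tool's axes as they then stand; what a row does not reach is not made up. A row lasts 1/12 s, in which the tool goes at most 41.7 mm and 7.16 degrees, less where a joint would pass 70% of its speed; a pose out of reach is approached as far as the arm can. A call is refused whole if a number of a shift passes 1 or a number of a turn 1, either way. A call with a gripper value outside its range is refused whole. The fingers move at their own pace and stop on an object; "newtons" is the grip in N (left out, the last holds). Time passes only in rows, so rows that do not move let the fingers close. It gives the time, the measured TCP pose, the force and the opening at its end, in the units of the state.
- telemetry.get_state(): the state, without advancing time (a new reading comes with each control period).
- optics.grab_frame(name): name is "side" or "top" or "wrist"; returns the picture (384x512x3 uint8, red, green, blue); there is no depth.
- optics.calibration(name): a dict with "fx", "fy", "cx", "cy" (pixels), "T" (4x4, takes a point from camera to world coordinates); the wrist camera has in their place "mount" (4x4, takes a point from camera to tool coordinates, whose origin is the TCP and whose axes are the tool frame's). Camera axes: x right, y down, z forward; pixel columns grow to the right and rows downward; lengths in m; the calibration is good to about 2 mm. A picture is of the moment at which its call begins: read the wrist's pose just before it. calibration takes no time and is no camera call.
- job_done(): hands the job in, once; it reports no verdict.
Trained networks look in the newest picture that a camera, given by its name, has taken for a name from the list of things; names that differ only in an ending like _2 or _b are one class to them, and where a whole thing is asked for, a point or a joint stands for the part that bears it (a point fixed in the world has none). Each returns a list of dicts, best first, with "confidence" (0 to 1); they miss things now and then, are a little off and sometimes report something else, mostly with a low value. They report only what shows in the picture. A call takes as long as a camera call. They do not tell look-alikes from the thing itself.
- finder.look_for(query, camera): "extent" ([left, top, right, bottom] in pixels, round what is visible of it).
- finder.silhouettes(query, camera): "pixels" (384x512 bool, what is visible of it) and "extent" ([left, top, right, bottom] in pixels, round what is visible of it).
- finder.pinpoint(query, camera): "location" ([row, column] in pixels: a listed point, or the origin of a listed thing).
The state is a dict: "t": time; "q": joint angles; "qd": joint speeds; "joint_efforts": joint torques, N m; "eef_pos": TCP position; "ee_rot": TCP orientation; "force": force on the tool from outside, world axes, zero at the start; "moment": the same for the moment, N m; "width": finger opening in m.
Only numpy, scipy, OpenCV 4.12 (cv2) and the standard library are available. Lean on these libraries where they do the work, as an engineer would, in place of code of your own. Each camera call takes 0.05 s, during which the arm holds its last target.

## Task

After scanning, three finds were laid back on one another's foam nests: the large sherd, the whetstone and the spindle whorl; only the flint flake is right. Put each of the three into the nest whose pocket was cut for it, lying flat down inside the pocket (the free foam pad is there to rest a find on meanwhile). They are brittle, so set them down without dropping them, and leave the flint flake and everything else on the desk where it is.

Things in the scene. Friction and masses are not known exactly. Their poses are not given: they have to be found in the camera images.
- sherd: large reddish-orange curved sherd, hollow side up: 47 (x) x 61 (y) x 16 mm over all, 8 mm thick, 45 g. Its middle touches down, its ends along y rise; their end faces span 8 to 15 mm above the underside: take it lengthwise by them. Origin: centre of the outline, underside; z up (lies up to 0.2 rad tilted, may rock). Starts crosswise on the whetstone's nest, underside level with the foam top.
- flint: small dark grey flint flake, curved, 27 (x) x 44 (y) x 14 mm, 22 g. Origin: centre of the outline, underside; z up. It already lies in its own nest and stays there.
- whorl: the spindle whorl: a round brown clay disc with a dark centre hole and a ring of dots, 46 mm across and 22 mm high, its upright rim between 6 and 16 mm above its underside, 40 g. Origin: centre of the underside; z up. Starts flat on the floor of the sherd's pocket.
- whetstone: the whetstone: a narrow grey stone bar with rounded edges and a small hole near one end, 22 (x) x 80 (y) x 15 mm high, 60 g; take it across x. Origin: centre of the underside; z up. Starts lying on top of the whorl's nest, bridging the round pocket, underside level with the foam top.
- nest_sherd: fixed shallow card tray, 100 (x) x 120 (y) mm, with dark foam whose flat top is 17 mm above the desk; the largest pocket, rectangular, 59 (x) x 73 (y) mm, in the middle, 5 mm deep (light floor 12 mm above the desk). The nest of the sherd: its x along the pocket's x, either way round. Origin: centre of the tray's underside, on the desk; z up.
- nest_flint: fixed tray of the same make, size, heights and origin, with the smallest rectangular pocket, 39 (x) x 56 (y) mm, 5 mm deep, with the flint flake in it.
- nest_whorl: fixed tray of the same make, size, heights and origin, with a round pocket 58 mm across, 5 mm deep: the nest of the spindle whorl, any way round.
- nest_whetstone: fixed tray of the same make, size, heights and origin, with a long narrow pocket, 34 (x) x 92 (y) mm, 5 mm deep: the nest of the whetstone, its x along the pocket's x, either way round.
- foam_pad: fixed plain flat foam pad without a pocket, light grey, 100 (x) x 120 (y) x 10 mm high, empty: the free spot. Origin: centre of its underside, on the desk; z up.
Mind the look-alikes: they are no part of the job. Of the things shaped like the whetstone, the grey one is meant.

How it is judged:
At the end, for the whole second after the job is handed in: All four finds rest, released, on the floor of their own pocket: within 12 mm of the nest's centre, underside below 14.5 mm (floor 12, foam top 17); whetstone and whorl tilted under 0.25, sherd under 0.35 rad; x of sherd within 0.35, of whetstone within 0.25 rad of the nest's x, either way round (horizontal distance between sherd and nest_sherd below 0.012 m and z of sherd in the frame of nest_sherd below 0.0145 m and linear speed of each of sherd, whetstone, whorl, flint below 0.02 m/s and angle between sherd's own z axis and vertical below 0.35 rad and angle between the x axis of sherd and the x axis of nest_sherd, either way round below 0.35 rad and horizontal distance between whetstone and nest_whetstone below 0.012 m and z of whetstone in the frame of nest_whetstone below 0.0145 m and angle between each of whetstone, whorl's own z axis and vertical below 0.25 rad and angle between the x axis of whetstone and the x axis of nest_whetstone, either way round below 0.25 rad and horizontal distance between whorl and nest_whorl below 0.012 m and z of whorl in the frame of nest_whorl below 0.0145 m and horizontal distance between flint and nest_flint below 0.012 m and z of flint in the frame of nest_flint below 0.0145 m); the robot touches nothing.
It fails at once if the sherd is dropped (falls free faster than 0.7 m/s, about 25 mm) (linear speed of sherd above 0.7 m/s and contact force between the fingers and sherd below 0.1 N).
It fails at once if the whetstone is dropped (falls free faster than 0.7 m/s, about 25 mm) (linear speed of whetstone above 0.7 m/s and contact force between the fingers and whetstone below 0.1 N).
It fails at once if the whorl is dropped (falls free faster than 0.7 m/s, about 25 mm) (linear speed of whorl above 0.7 m/s and contact force between the fingers and whorl below 0.1 N).
It fails at once if the flint flake is moved by more than 15 mm (distance of flint from where it was at the start of the episode above 0.015 m).
It fails at once if a bystander is moved by more than 30 mm (distance of any of hex_key, pencil, putty from where it was at the start of the episode above 0.03 m).
It also fails if it takes over 93 s, if anything falls off the work surface, if the arm or the gripper's body presses on something with over 40 N, if the wrist force passes 120 N, or if a joint passes its speed limit or range.

## Working session

There is one attempt and no reset: what is moved stays moved. The work goes in short steps, Python scripts to look and compute and a tool call to move; the robot and the scene stay as the last step left them, time stands still between calls to the robot, and variables do not carry over. Pictures are saved under pics/ and viewed, and the job is handed in when it is done.

Besides the shell and the picture viewer there is one more tool, called after ">>>" in YAML: its name, and indented under it one key for each argument. play_rows: Moves the arm, as the interface text tells. Its arguments: {"type":"object","properties":{"steps":{"type":"array"},"newtons":{"type":"number"}},"required":["steps"]}

```bash
mkdir -p pics; ls; python3 - <<'E'
from station import telemetry, optics
import cv2, numpy as np
s=telemetry.get_state();print({k:np.round(v,3).tolist() for k,v in s.items()})
for n in ("top","side","wrist"):
    im=optics.grab_frame(n);cv2.imwrite(f"pics/{n}0.png",cv2.resize(im[:,:,::-1],(800,600),interpolation=cv2.INTER_CUBIC))
    c=optics.calibration(n);print(n,{k:np.round(v,3).tolist() for k,v in c.items()})
E
```

```text
pics
{'t': 0.0, 'q': [1.531, 0.359, 0.011, -0.0, -1.224, -0.288], 'qd': [-0.0, 0.0, 0.001, 0.0, -0.0, 0.0], 'joint_efforts': [-0.001, -58.272, 29.304, 6.997, 0.007, -0.0], 'eef_pos': [0.217, 0.639, 0.404], 'ee_rot': [0.064, 1.569, -1.835], 'force': [-0.348, 0.097, -0.647], 'moment': [-0.036, 0.005, 0.032], 'width': 0.087}
top {'fx': 452.521, 'fy': 452.521, 'cx': 260.488, 'cy': 180.485, 'T': [[-0.019, -0.992, 0.123, 0.359], [-1.0, 0.018, -0.009, -0.114], [0.006, -0.123, -0.992, 1.428], [0.0, 0.0, 0.0, 1.0]]}
side {'fx': 418.413, 'fy': 418.413, 'cx': 251.564, 'cy': 190.287, 'T': [[1.0, -0.008, 0.004, 0.527], [-0.008, -0.841, 0.541, -0.777], [-0.001, -0.541, -0.841, 1.068], [0.0, 0.0, 0.0, 1.0]]}
wrist {'fx': 312.034, 'fy': 312.034, 'cx': 257.689, 'cy': 188.395, 'mount': [[0.0, -0.273, 0.962, 0.02], [-0.0, -0.962, -0.273, 0.074], [1.0, -0.0, -0.0, -0.0], [0.0, 0.0, 0.0, 1.0]]}
```

View pics/top0.png

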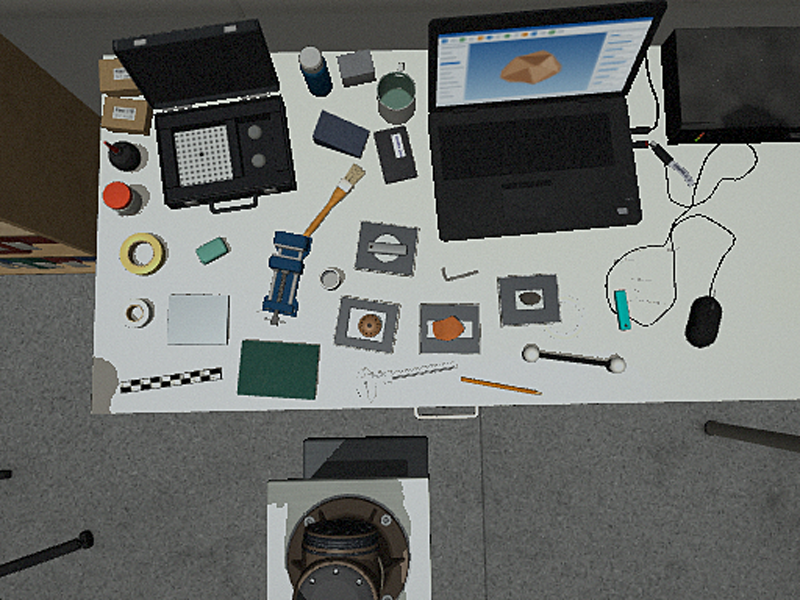

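View pics/side0.png

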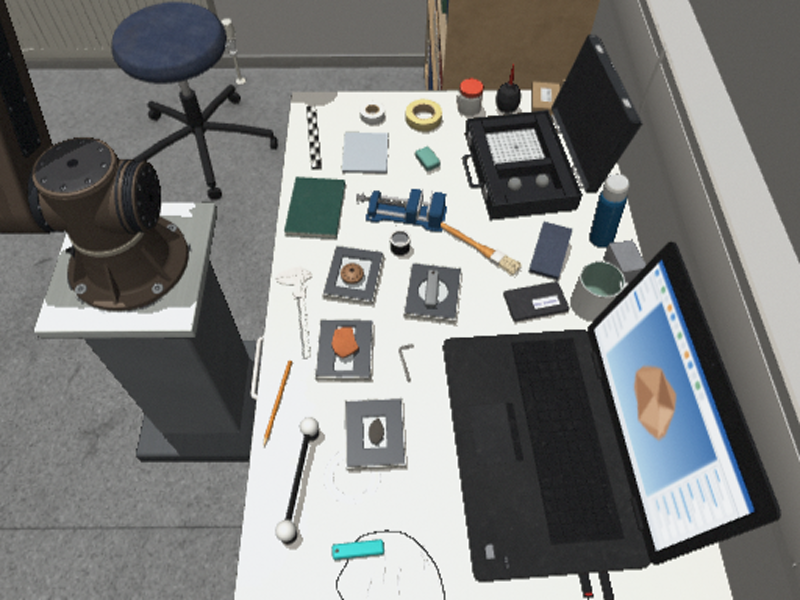

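View pics/wrist0.png

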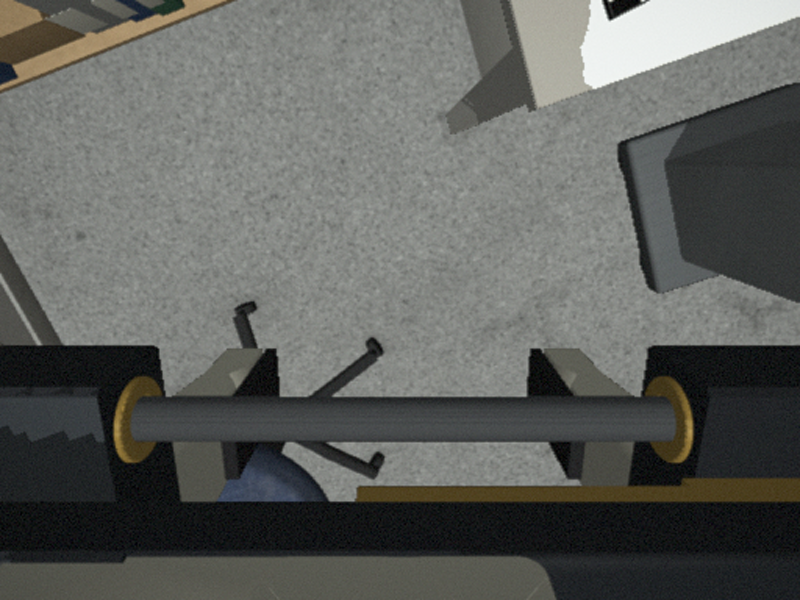

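```bash
cat > h.py <<'E'
from station import telemetry, optics, finder
import cv2, numpy as np
from scipy.spatial.transform import Rotation as R
def state():
    s=telemetry.get_state(); return s
def cam(n,s=None):
    c=optics.calibration(n)
    if n=="wrist":
        s=s or telemetry.get_state()
        T=np.eye(4);T[:3,:3]=R.from_euler('xyz',s['ee_rot']).as_matrix();T[:3,3]=s['eef_pos']
        c['T']=T@np.array(c['mount'])
    return c
def unproj(c,uv,z):
    uv=np.atleast_2d(uv).astype(float);T=np.array(c['T'])
    d=np.c_[(uv[:,0]-c['cx'])/c['fx'],(uv[:,1]-c['cy'])/c['fy'],np.ones(len(uv))]@T[:3,:3].T
    o=T[:3,3];k=(z-o[2])/d[:,2]
    return (o+d*k[:,None])[:,:2]
def proj(c,P):
    T=np.array(c['T']);p=(np.atleast_2d(P)-T[:3,3])@T[:3,:3]
    return np.c_[p[:,0]/p[:,2]*c['fx']+c['cx'],p[:,1]/p[:,2]*c['fy']+c['cy']]
def rect(c,mask,z):
    cs=max(cv2.findContours(mask.astype(np.uint8),cv2.RETR_EXTERNAL,cv2.CHAIN_APPROX_NONE)[0],key=cv2.contourArea)
    w=unproj(c,cs[:,0,:],z)
    (cx,cy),(a,b),ang=cv2.minAreaRect((w*1000).astype(np.float32))
    # direction of the long side
    if a<b: ang+=90
    ang=(ang+90)%180-90
    return np.round([cx,cy],1),np.round(sorted([a,b]),1),round(ang,1)
Z={'sherd':.030,'flint':.022,'whorl':.030,'whetstone':.032,'nest_sherd':.017,'nest_flint':.017,'nest_whorl':.017,'nest_whetstone':.017,'foam_pad':.010}
O={'sherd':.017,'flint':.012,'whorl':.012,'whetstone':.017,'nest_sherd':0,'nest_flint':0,'nest_whorl':0,'nest_whetstone':0,'foam_pad':0}
def survey(n,names=None,pp=True):
    s=state();c=cam(n,s);optics.grab_frame(n)
    for k in names or Z:
        for r in finder.silhouettes(k,n)[:3]:
            if r['confidence']<.3: continue
            print(n,k,round(r['confidence'],2),*rect(c,r['pixels'],Z[k]),np.round(r['extent']).tolist())
        if pp:
            for r in finder.pinpoint(k,n)[:2]:
                if r['confidence']<.3: continue
                l=r['location'];print('   pin',round(r['confidence'],2),np.round(unproj(c,[l[1],l[0]],O[k])*1000,1))
E
python3 - <<'E'
from h import *
survey('top');survey('side')
E
```

```text
top sherd 0.48 [ 437.7 -201.8] [45.4 58.2] -64.9 [276.0, 202.0, 298.0, 217.0]
   pin 0.48 [[ 439.9 -207. ]]
   pin 0.44 [[606.7 -89.9]]
top whorl 0.68 [448.  -48.5] [41.3 41.6] 25.7 [227.0, 204.0, 247.0, 213.0]
   pin 0.69 [[445.4 -42.6]]
top whetstone 0.46 [ 471.  -549.8] [23.  73.4] 4.9 [392.0, 190.0, 401.0, 212.0]
top whetstone 0.45 [600.8 -86.1] [23.2 78.4] 84.1 [236.0, 155.0, 261.0, 166.0]
   pin 0.47 [[ 466.6 -553.4]]
top nest_sherd 0.65 [450.7 -41.8] [100.  120.9] 80.2 [214.0, 190.0, 256.0, 225.0]
   pin 0.73 [[446.5 -39.8]]
top nest_flint 0.56 [ 494.7 -368.7] [100.4 121.3] -87.3 [317.0, 176.0, 360.0, 211.0]
top nest_flint 0.35 [ 439.6 -205.1] [42.3 58.3] -72.7 [279.0, 200.0, 299.0, 218.0]
top nest_flint 0.33 [451.7 -43.2] [102.9 119.9] 79.5 [215.0, 189.0, 257.0, 226.0]
   pin 0.64 [[ 495.6 -365.5]]
   pin 0.43 [[466.6 292.9]]
top nest_whorl 0.69 [605.2 -83.1] [100.6 117.5] 81.3 [229.0, 142.0, 265.0, 175.0]
   pin 0.69 [[608.8 -86.1]]
top nest_whetstone 0.59 [ 438.2 -209.6] [ 96.6 118.3] 88.9 [267.0, 195.0, 310.0, 227.0]
   pin 0.69 [[ 437.4 -203.6]]
top foam_pad 0.65 [466.8 2
[... 657 characters left out ...]
.6] [102.1 129.3] 78.9 [208.0, 160.0, 244.0, 195.0]
   pin 0.62 [[462.  -41.9]]
   pin 0.38 [[612.9 -91.1]]
side nest_flint 0.56 [ 497.9 -371.7] [102.7 127.1] -88.1 [218.0, 255.0, 258.0, 300.0]
   pin 0.72 [[ 502.3 -373.7]]
   pin 0.63 [[604.  -78.7]]
side nest_whorl 0.59 [607.4 -90.4] [ 99.7 128.2] 81.0 [260.0, 169.0, 296.0, 207.0]
   pin 0.76 [[610.9 -80.9]]
   pin 0.73 [[ 438.  -203.2]]
side nest_whetstone 0.92 [ 441.3 -213.1] [102.1 128.5] 89.4 [198.0, 204.0, 238.0, 244.0]
   pin 0.93 [[ 443.  -204.9]]
   pin 0.75 [[468.8 290. ]]
side foam_pad 0.92 [472.4 293.6] [101.2 126.6] 89.5 [220.0, 85.0, 250.0, 111.0]
side foam_pad 0.68 [454.9 -42. ] [105.2 134.5] 81.5 [207.0, 159.0, 248.0, 196.0]
```

```bash
cat >> h.py <<'E'
def go(x=None,y=None,z=None,yaw=None,s=None):
    """needed turn about tool x (units) then shift in tool units after the turn; tool kept vertical; yaw=world direction of jaw (tool z), deg, mod 180 nearest"""
    s=s or state();M=R.from_euler('xyz',s['ee_rot']).as_matrix();p=np.array(s['eef_pos'])
    zc=np.degrees(np.arctan2(M[1,2],M[0,2]))
    d=0 if yaw is None else (yaw-zc+90)%180-90
    zn=np.radians(zc+d); T=np.array([[0,0,-1],[0,0,0],[np.cos(zn),np.sin(zn),0]]).astype(float);T[1]=np.cross(T[2],T[0])
    Rd=M.T@T.T; rv=np.degrees(R.from_matrix(Rd).as_rotvec())/6
    t=np.array([p[0] if x is None else x,p[1] if y is None else y,p[2] if z is None else z])
    sh=T@(t-p)/.025
    print('t',round(s['t'],2),'pos',np.round(p*1000,1),'jaw',round(zc,1),'q6',round(s['q'][5],2),'w',round(s['width']*1000,1),'F',np.round(s['force'],1),'\n turn a',np.round(rv,2),' shift txyz',np.round(sh,2))
E
python3 - <<'E'
from h import *
go(.45,.30,.40,80)
go(.45,.30,.40,-10)
c=cam('top')
for n,p in dict(can=(332,278),viseR=(312,255),hexk=(460,270)).items(): print(n,unproj(c,np.array(p)/1.5625,.03))
E
```

```text
t 2.05 pos [217.3 639.  404.7] jaw -108.8 q6 -0.29 w 87.8 F [0.5 0.5 0.5] 
 turn a [-1.46  0.   -0.  ]  shift txyz [ 0.19 11.52 11.74]
t 2.05 pos [217.3 639.  404.7] jaw -108.8 q6 -0.29 w 87.8 F [0.5 0.5 0.5] 
 turn a [13.54  0.   -0.  ]  shift txyz [  0.19  11.74 -11.52]
can [[0.54296473 0.02357682]]
viseR [[0.59008991 0.06326702]]
hexk [[ 0.55440061 -0.23200392]]
```

```bash
python3 - <<'E'
from h import *
go(.44,.30,.42,-95)
go(.46,-.13,.43,-95)
E
```

```text
t 2.05 pos [217.3 639.  404.7] jaw -108.8 q6 -0.29 w 87.8 F [0.5 0.5 0.5] 
 turn a [-2.3  0.  -0. ]  shift txyz [-0.61 10.05 12.73]
t 2.05 pos [217.3 639.  404.7] jaw -108.8 q6 -0.29 w 87.8 F [0.5 0.5 0.5] 
 turn a [-2.3  0.  -0. ]  shift txyz [-1.01 12.35 29.8 ]
```

>>> play_rows:
  steps:
    - {"gripper": 1, "ax": -0.77}
    - {"gripper": 1, "ax": -0.77, "tx": -0.6}
    - {"gripper": 1, "ax": -0.76, "tx": -0.4}
    - {"ty": 0.8, "tz": 0.9}
    - {"ty": 0.8, "tz": 1}
    - {"ty": 0.8, "tz": 1}
    - {"ty": 0.8, "tz": 1}
    - {"ty": 0.8, "tz": 1}
    - {"ty": 0.8, "tz": 1}
    - {"ty": 0.8, "tz": 1}
    - {"ty": 0.8, "tz": 1}
    - {"ty": 0.8, "tz": 1}
    - {"ty": 0.8, "tz": 1}
    - {"ty": 0.8, "tz": 1}
    - {"ty": 0.8, "tz": 1}
    - {"ty": 0.8, "tz": 1}

```text
invalid input
```

>>> play_rows:
  steps:
    - {"ty": 0.12, "tz": 1}
    - {"ty": 0.12, "tz": 1}
    - {"ty": 0.12, "tz": 1}
    - {"ty": 0.12, "tz": 1}
    - {"ty": 0.12, "tz": 1}
    - {"ty": 0.12, "tz": 1}
    - {"ty": 0.12, "tz": 1}
    - {"ty": 0.12, "tz": 1}
    - {"ty": 0.12, "tz": 1}
    - {"ty": 0.12, "tz": 1}
    - {"ty": 0.12, "tz": 1}
    - {"ty": 0.12, "tz": 1}
    - {"ty": 0.12, "tz": 1}
    - {"ty": 0.12, "tz": 1}
    - {"ty": 0.12, "tz": 1}
    - {"ty": 0.12, "tz": 1}
    - {"ty": 0.12, "tz": 0.9}
    - {}
    - {}

```text
invalid input
```

```bash
python3 - <<'E'
from h import *
go(.46,-.13,.43,-95)
survey('wrist',['sherd','whorl','whetstone','nest_sherd','nest_whetstone','nest_whorl','flint','nest_flint'])
im=optics.grab_frame('wrist');cv2.imwrite("pics/w1.png",cv2.resize(im[:,:,::-1],(800,600),interpolation=cv2.INTER_CUBIC))
E
```

```text
t 2.05 pos [217.3 639.  404.7] jaw -108.8 q6 -0.29 w 87.8 F [0.5 0.5 0.5] 
 turn a [-2.3  0.  -0. ]  shift txyz [-1.01 12.35 29.8 ]
```

View pics/w1.png

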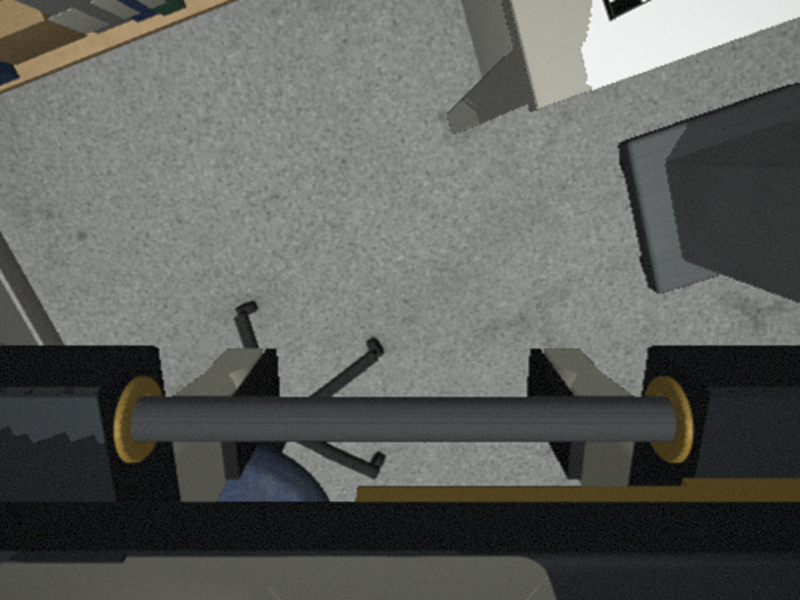

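The rows were refused, so nothing moved. Probably every key has to be given, so I'll retry with full rows.

>>> play_rows:
  steps:
    - {"gripper": 1, "tx": 0, "ty": 0, "tz": 0, "ax": -0.77, "ay": 0, "az": 0}
    - {"gripper": 1, "tx": -0.6, "ty": 0, "tz": 0, "ax": -0.77, "ay": 0, "az": 0}
    - {"gripper": 1, "tx": -0.4, "ty": 0, "tz": 0, "ax": -0.76, "ay": 0, "az": 0}
    - {"gripper": 1, "tx": 0, "ty": 0.8, "tz": 0.9, "ax": 0, "ay": 0, "az": 0}
    - {"gripper": 1, "tx": 0, "ty": 0.8, "tz": 1, "ax": 0, "ay": 0, "az": 0}
    - {"gripper": 1, "tx": 0, "ty": 0.8, "tz": 1, "ax": 0, "ay": 0, "az": 0}
    - {"gripper": 1, "tx": 0, "ty": 0.8, "tz": 1, "ax": 0, "ay": 0, "az": 0}
    - {"gripper": 1, "tx": 0, "ty": 0.8, "tz": 1, "ax": 0, "ay": 0, "az": 0}
    - {"gripper": 1, "tx": 0, "ty": 0.8, "tz": 1, "ax": 0, "ay": 0, "az": 0}
    - {"gripper": 1, "tx": 0, "ty": 0.8, "tz": 1, "ax": 0, "ay": 0, "az": 0}
    - {"gripper": 1, "tx": 0, "ty": 0.8, "tz": 1, "ax": 0, "ay": 0, "az": 0}
    - {"gripper": 1, "tx": 0, "ty": 0.8, "tz": 1, "ax": 0, "ay": 0, "az": 0}
    - {"gripper": 1, "tx": 0, "ty": 0.8, "tz": 1, "ax": 0, "ay": 0, "az": 0}
    - {"gripper": 1, "tx": 0, "ty": 0.8, "tz": 1, "ax": 0, "ay": 0, "az": 0}
    - {"gripper": 1, "tx": 0, "ty": 0.8, "tz": 1, "ax": 0, "ay": 0, "az": 0}
    - {"gripper": 1, "tx": 0, "ty": 0.8, "tz": 1, "ax": 0, "ay": 0, "az": 0}
  newtons: 15

```text
t: 4.28
eef_pos: [0.4489, 0.2937, 0.43]
ee_rot: [2.562, 1.57, 0.905]
force: [0.8, 0.0, -0.8]
width: 0.0874
```

>>> play_rows:
  steps:
    - {"gripper": 1, "tx": 0, "ty": 0.1, "tz": 1, "ax": 0, "ay": 0, "az": 0}
    - {"gripper": 1, "tx": 0, "ty": 0.1, "tz": 1, "ax": 0, "ay": 0, "az": 0}
    - {"gripper": 1, "tx": 0, "ty": 0.1, "tz": 1, "ax": 0, "ay": 0, "az": 0}
    - {"gripper": 1, "tx": 0, "ty": 0.1, "tz": 1, "ax": 0, "ay": 0, "az": 0}
    - {"gripper": 1, "tx": 0, "ty": 0.1, "tz": 1, "ax": 0, "ay": 0, "az": 0}
    - {"gripper": 1, "tx": 0, "ty": 0.1, "tz": 1, "ax": 0, "ay": 0, "az": 0}
    - {"gripper": 1, "tx": 0, "ty": 0.1, "tz": 1, "ax": 0, "ay": 0, "az": 0}
    - {"gripper": 1, "tx": 0, "ty": 0.1, "tz": 1, "ax": 0, "ay": 0, "az": 0}
    - {"gripper": 1, "tx": 0, "ty": 0.1, "tz": 1, "ax": 0, "ay": 0, "az": 0}
    - {"gripper": 1, "tx": 0, "ty": 0.1, "tz": 1, "ax": 0, "ay": 0, "az": 0}
    - {"gripper": 1, "tx": 0, "ty": 0.1, "tz": 1, "ax": 0, "ay": 0, "az": 0}
    - {"gripper": 1, "tx": 0, "ty": 0.1, "tz": 1, "ax": 0, "ay": 0, "az": 0}
    - {"gripper": 1, "tx": 0, "ty": 0.1, "tz": 1, "ax": 0, "ay": 0, "az": 0}
    - {"gripper": 1, "tx": 0, "ty": 0.1, "tz": 1, "ax": 0, "ay": 0, "az": 0}
    - {"gripper": 1, "tx": 0, "ty": 0.1, "tz": 1, "ax": 0, "ay": 0, "az": 0}
    - {"gripper": 1, "tx": 0, "ty": 0.1, "tz": 1, "ax": 0, "ay": 0, "az": 0}
    - {"gripper": 1, "tx": 0, "ty": 0, "tz": 0.6, "ax": 0, "ay": 0, "az": 0}
    - {"gripper": 1, "tx": 0, "ty": 0, "tz": 0, "ax": 0, "ay": 0, "az": 0}
    - {"gripper": 1, "tx": 0, "ty": 0, "tz": 0, "ax": 0, "ay": 0, "az": 0}

```text
t: 5.87
eef_pos: [0.452, -0.1224, 0.4297]
ee_rot: [2.069, 1.571, 0.409]
force: [-0.6, 0.1, -0.6]
width: 0.0878
```

```bash
python3 - <<'E'
from h import *
go(.46,-.13,.43,-95)
survey('wrist',['sherd','whorl','whetstone','nest_sherd','nest_whetstone','nest_whorl','flint','nest_flint'])
im=optics.grab_frame('wrist');cv2.imwrite("pics/w2.png",cv2.resize(im[:,:,::-1],(800,600),interpolation=cv2.INTER_CUBIC))
E
```

```text
t 5.87 pos [ 452.  -122.4  429.7] jaw -95.1 q6 1.32 w 87.8 F [-0.6  0.1 -0.6] 
 turn a [-0.02 -0.   -0.  ]  shift txyz [-0.01  0.35  0.27]
wrist sherd 0.9 [ 443.  -202.9] [44.8 59.9] -70.3 [301.0, 144.0, 350.0, 183.0]
   pin 0.96 [[ 445.  -205.8]]
wrist whorl 0.85 [452.3 -49.1] [44.8 45.8] -7.2 [180.0, 149.0, 216.0, 185.0]
   pin 0.61 [[449.5 -47.7]]
wrist whetstone 0.82 [603.5 -85.6] [22.8 79.1] 83.4 [176.0, 20.0, 250.0, 42.0]
   pin 0.81 [[605.4 -86.7]]
wrist nest_sherd 0.59 [455.  -41.4] [101.8 121.6] 79.8 [149.0, 122.0, 245.0, 206.0]
wrist nest_whetstone 0.9 [ 442.1 -206.7] [101.3 120.1] 88.4 [275.0, 121.0, 374.0, 200.0]
   pin 0.59 [[ 441.6 -205.4]]
wrist nest_whorl 0.93 [599.4 -82.9] [ 84.4 118.9] 81.2 [161.0, 0.0, 265.0, 82.0]
   pin 0.95 [[606.5 -85. ]]
wrist flint 0.67 [ 500.8 -369.2] [25.4 46.5] 84.9 [439.0, 92.0, 478.0, 117.0]
wrist flint 0.48 [ 441.4 -204.7] [45.1 61.6] -72.4 [301.0, 142.0, 350.0, 183.0]
wrist flint 0.43 [ 497.5 -362.1] [ 99.7 124.4] -87.7 [401.0, 60.0, 506.0, 150.0]
   pin 0.71 [[ 497.9 -368.4]]
wrist nest_flint 0.98 [ 497.3 -364.7] [101.  127.5] -88.0 [402.0, 57.0, 508.0, 152.0]
wrist nest_flint 0.4 [ 442.5 -206.7] [102.6 120.1] 88.6 [276.0, 121.0, 372.0, 200.0]
   pin 0.78 [[ 494.2 -371.7]]
   pin 0.46 [[608.  -83.4]]
```

View pics/w2.png

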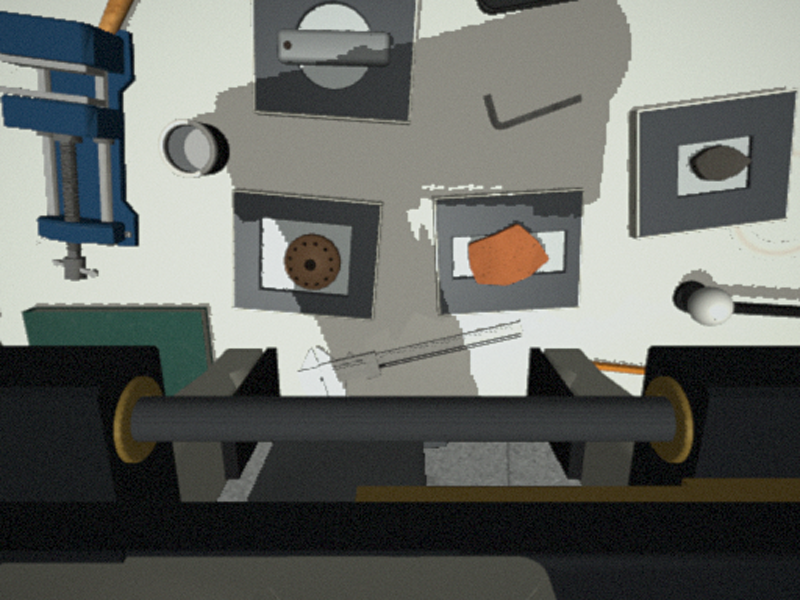

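```bash
python3 - <<'E'
from h import *
go(.451,-.0485,.1975)
im=cv2.imread('pics/w2.png')[180:330,220:600];cv2.imwrite('pics/w2c.png',cv2.resize(im,None,fx=2,fy=2,interpolation=cv2.INTER_CUBIC))
E
```

```text
t 6.77 pos [ 452.2 -121.7  429.7] jaw -95.0 q6 1.32 w 87.7 F [-0.2  0.1 -0.9] 
 turn a [-0. -0. -0.]  shift txyz [ 9.29 -0.3  -2.91]
```

View pics/w2c.png

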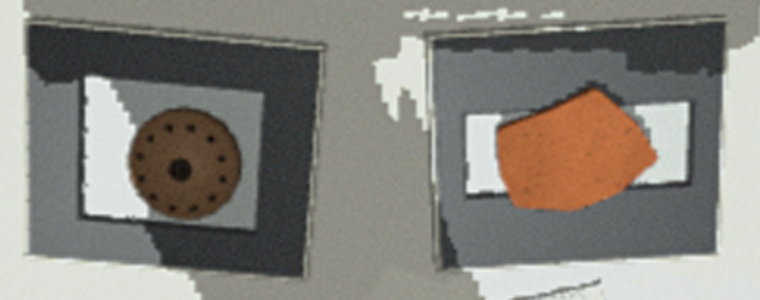

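>>> play_rows:
  steps:
    - {"gripper": 1, "tx": 0.6, "ty": 0, "tz": -1, "ax": 0, "ay": 0, "az": 0}
    - {"gripper": 1, "tx": 1, "ty": -0.15, "tz": -1, "ax": 0, "ay": 0, "az": 0}
    - {"gripper": 1, "tx": 1, "ty": -0.15, "tz": -0.91, "ax": 0, "ay": 0, "az": 0}
    - {"gripper": 1, "tx": 1, "ty": 0, "tz": 0, "ax": 0, "ay": 0, "az": 0}
    - {"gripper": 1, "tx": 1, "ty": 0, "tz": 0, "ax": 0, "ay": 0, "az": 0}
    - {"gripper": 1, "tx": 1, "ty": 0, "tz": 0, "ax": 0, "ay": 0, "az": 0}
    - {"gripper": 1, "tx": 1, "ty": 0, "tz": 0, "ax": 0, "ay": 0, "az": 0}
    - {"gripper": 1, "tx": 0.8, "ty": 0, "tz": 0, "ax": 0, "ay": 0, "az": 0}
    - {"gripper": 1, "tx": 0.6, "ty": 0, "tz": 0, "ax": 0, "ay": 0, "az": 0}
    - {"gripper": 1, "tx": 0.4, "ty": 0, "tz": 0, "ax": 0, "ay": 0, "az": 0}
    - {"gripper": 1, "tx": 0, "ty": 0, "tz": 0, "ax": 0, "ay": 0, "az": 0}
    - {"gripper": 1, "tx": 0, "ty": 0, "tz": 0, "ax": 0, "ay": 0, "az": 0}

```text
t: 7.77
eef_pos: [0.4511, -0.0487, 0.2195]
ee_rot: [-1.05, 1.569, -2.707]
force: [0.1, 0.3, 0.7]
width: 0.0875
```

```bash
python3 - <<'E'
from h import *
go(.451,-.0485,.1975)
for n in('side','wrist'):
  im=optics.grab_frame(n)[:,:,::-1]
  im=im[130:290,150:310] if n=='side' else im
  cv2.imwrite(f"pics/{n}3.png",cv2.resize(im,(600,600*im.shape[0]//im.shape[1]),interpolation=cv2.INTER_CUBIC))
E
```

```text
t 7.77 pos [451.1 -48.7 219.5] jaw -95.0 q6 1.15 w 87.5 F [0.1 0.3 0.7] 
 turn a [-0.    0.01  0.01]  shift txyz [ 0.88 -0.   -0.01]
```

View pics/side3.png

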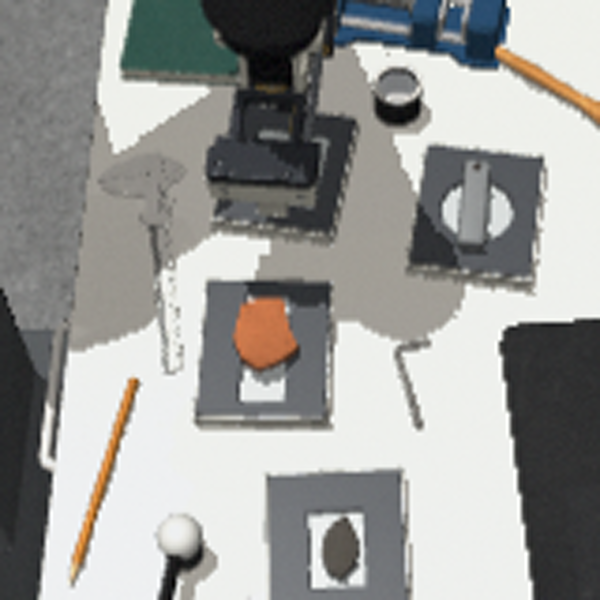

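View pics/wrist3.png

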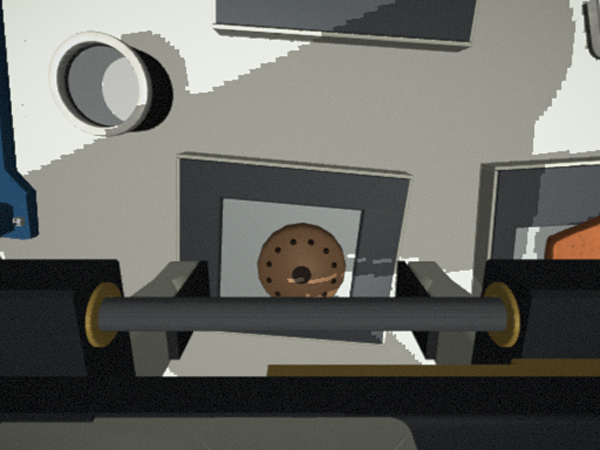

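```bash
python3 - <<'E'
from h import *
c=cam('wrist')
print(proj(c,[[.4511,-.0487,.034],[.4611,-.0487,.034]])*600/512)
E
```

```text
[[302.55501419 274.96149138]
 [300.77124797 256.05484895]]
```

>>> play_rows:
  steps:
    - {"gripper": 1, "tx": 0.4, "ty": 0, "tz": 0, "ax": 0, "ay": 0, "az": 0}
    - {"gripper": 1, "tx": 0.3, "ty": 0, "tz": 0, "ax": 0, "ay": 0, "az": 0}
    - {"gripper": 1, "tx": 0.18, "ty": 0, "tz": 0, "ax": 0, "ay": 0, "az": 0}
    - {"gripper": 1, "tx": 0, "ty": 0, "tz": 0, "ax": 0, "ay": 0, "az": 0}
    - {"gripper": 0, "tx": 0, "ty": 0, "tz": 0, "ax": 0, "ay": 0, "az": 0}
    - {"gripper": 0, "tx": 0, "ty": 0, "tz": 0, "ax": 0, "ay": 0, "az": 0}
    - {"gripper": 0, "tx": 0, "ty": 0, "tz": 0, "ax": 0, "ay": 0, "az": 0}
    - {"gripper": 0, "tx": 0, "ty": 0, "tz": 0, "ax": 0, "ay": 0, "az": 0}
    - {"gripper": 0, "tx": 0, "ty": 0, "tz": 0, "ax": 0, "ay": 0, "az": 0}
    - {"gripper": 0, "tx": 0, "ty": 0, "tz": 0, "ax": 0, "ay": 0, "az": 0}
  newtons: 15

```text
t: 8.7
eef_pos: [0.451, -0.0486, 0.1978]
ee_rot: [1.979, 1.571, 0.322]
force: [-0.6, -1.0, -0.3]
width: 0.0531
```

>>> play_rows:
  steps:
    - {"gripper": 0, "tx": 0, "ty": 0, "tz": 0, "ax": 0, "ay": 0, "az": 0}
    - {"gripper": 0, "tx": 0, "ty": 0, "tz": 0, "ax": 0, "ay": 0, "az": 0}
    - {"gripper": 0, "tx": 0, "ty": 0, "tz": 0, "ax": 0, "ay": 0, "az": 0}
    - {"gripper": 0, "tx": 0, "ty": 0, "tz": 0, "ax": 0, "ay": 0, "az": 0}
    - {"gripper": 0, "tx": -0.3, "ty": 0, "tz": 0, "ax": 0, "ay": 0, "az": 0}
    - {"gripper": 0, "tx": -0.6, "ty": 0, "tz": 0, "ax": 0, "ay": 0, "az": 0}
    - {"gripper": 0, "tx": -1, "ty": 0, "tz": 0, "ax": 0, "ay": 0, "az": 0}
    - {"gripper": 0, "tx": -1, "ty": 0, "tz": 0, "ax": 0, "ay": 0, "az": 0}
    - {"gripper": 0, "tx": -0.6, "ty": 0, "tz": 0, "ax": 0, "ay": 0, "az": 0}

```text
t: 9.45
eef_pos: [0.4514, -0.0486, 0.2879]
ee_rot: [1.793, 1.568, 0.136]
force: [0.6, -0.6, -0.5]
width: 0.0451
```

```bash
python3 - <<'E'
from h import *
go(.470,.293,.196)
im=optics.grab_frame('wrist');cv2.imwrite("pics/w4.png",im[:,:,::-1])
E
```

```text
t 9.45 pos [451.4 -48.6 287.9] jaw -95.0 q6 1.15 w 45.1 F [ 0.6 -0.6 -0.5] 
 turn a [-0.   -0.   -0.02]  shift txyz [  3.68  -0.44 -13.68]
```

View pics/w4.png

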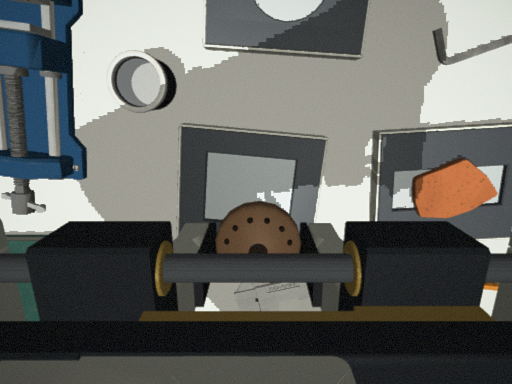

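>>> play_rows:
  steps:
    - {"gripper": 0, "tx": -0.5, "ty": 0, "tz": -0.5, "ax": 0, "ay": 0, "az": 0}
    - {"gripper": 0, "tx": 0, "ty": 0, "tz": -0.8, "ax": 0, "ay": 0, "az": 0}
    - {"gripper": 0, "tx": 0, "ty": 0, "tz": -1, "ax": 0, "ay": 0, "az": 0}
    - {"gripper": 0, "tx": 0, "ty": 0, "tz": -1, "ax": 0, "ay": 0, "az": 0}
    - {"gripper": 0, "tx": 0, "ty": 0, "tz": -1, "ax": 0, "ay": 0, "az": 0}
    - {"gripper": 0, "tx": 0, "ty": 0, "tz": -1, "ax": 0, "ay": 0, "az": 0}
    - {"gripper": 0, "tx": 0, "ty": 0, "tz": -1, "ax": 0, "ay": 0, "az": 0}
    - {"gripper": 0, "tx": 0, "ty": 0, "tz": -1, "ax": 0, "ay": 0, "az": 0}
    - {"gripper": 0, "tx": 0, "ty": 0, "tz": -1, "ax": 0, "ay": 0, "az": 0}
    - {"gripper": 0, "tx": 0, "ty": 0, "tz": -1, "ax": 0, "ay": 0, "az": 0}
    - {"gripper": 0, "tx": 0, "ty": -0.2, "tz": -1, "ax": 0, "ay": 0, "az": 0}
    - {"gripper": 0, "tx": 0.5, "ty": -0.2, "tz": -1, "ax": 0, "ay": 0, "az": 0}
    - {"gripper": 0, "tx": 0.7, "ty": 0, "tz": -1, "ax": 0, "ay": 0, "az": 0}
    - {"gripper": 0, "tx": 0.8, "ty": 0, "tz": -0.8, "ax": 0, "ay": 0, "az": 0}
    - {"gripper": 0, "tx": 0.8, "ty": 0, "tz": -0.58, "ax": 0, "ay": 0, "az": 0}
    - {"gripper": 0, "tx": 0.6, "ty": 0, "tz": 0, "ax": 0, "ay": 0, "az": 0}
    - {"gripper": 0, "tx": 0.4, "ty": 0, "tz": 0, "ax": 0, "ay": 0, "az": 0}
    - {"gripper": 0, "tx": 0, "ty": 0, "tz": 0, "ax": 0, "ay": 0, "az": 0}
    - {"gripper": 0, "tx": 0, "ty": 0, "tz": 0, "ax": 0, "ay": 0, "az": 0}

```text
t: 11.08
eef_pos: [0.4707, 0.2926, 0.2026]
ee_rot: [-0.514, 1.57, -2.172]
force: [0.0, -0.4, -0.1]
width: 0.0455
```

```bash
python3 - <<'E'
from h import *
go(.470,.293,.1965)
E
```

```text
t 11.08 pos [470.7 292.6 202.6] jaw -95.0 q6 0.57 w 45.5 F [ 0.  -0.4 -0.1] 
 turn a [-0.    0.01  0.01]  shift txyz [ 0.25 -0.03 -0.02]
```

>>> play_rows:
  steps:
    - {"gripper": 0, "tx": 0.15, "ty": 0, "tz": 0, "ax": 0, "ay": 0, "az": 0}
    - {"gripper": 0, "tx": 0.1, "ty": 0, "tz": 0, "ax": 0, "ay": 0, "az": 0}
    - {"gripper": 0, "tx": 0, "ty": 0, "tz": 0, "ax": 0, "ay": 0, "az": 0}
    - {"gripper": 0.6, "tx": 0, "ty": 0, "tz": 0, "ax": 0, "ay": 0, "az": 0}
    - {"gripper": 0.7, "tx": 0, "ty": 0, "tz": 0, "ax": 0, "ay": 0, "az": 0}
    - {"gripper": 1, "tx": 0, "ty": 0, "tz": 0, "ax": 0, "ay": 0, "az": 0}
    - {"gripper": 1, "tx": 0, "ty": 0, "tz": 0, "ax": 0, "ay": 0, "az": 0}
    - {"gripper": 1, "tx": 0, "ty": 0, "tz": 0, "ax": 0, "ay": 0, "az": 0}
    - {"gripper": 1, "tx": -0.5, "ty": 0, "tz": 0, "ax": 0, "ay": 0, "az": 0}
    - {"gripper": 1, "tx": -1, "ty": 0, "tz": 0, "ax": 0, "ay": 0, "az": 0}
    - {"gripper": 1, "tx": -1, "ty": 0, "tz": 0, "ax": 0, "ay": 0, "az": 0}
    - {"gripper": 1, "tx": -1, "ty": 0, "tz": 0, "ax": 0, "ay": 0, "az": 0}

```text
t: 12.08
eef_pos: [0.4706, 0.2929, 0.2847]
ee_rot: [-0.508, 1.57, -2.166]
force: [-0.2, -0.7, -0.8]
width: 0.0872
```

```bash
python3 - <<'E'
from h import *
go(.415,-.205,.30,-92)
survey('wrist',['whorl','foam_pad'])
im=optics.grab_frame('wrist');cv2.imwrite("pics/w5.png",im[:,:,::-1])
E
```

```text
t 12.08 pos [470.6 292.9 284.7] jaw -95.0 q6 0.57 w 87.2 F [-0.2 -0.7 -0.8] 
 turn a [-0.5   0.01  0.  ]  shift txyz [-0.61 -1.53 19.98]
wrist whorl 0.95 [473.4 292.6] [43.3 44.1] 28.7 [229.0, 168.0, 287.0, 221.0]
   pin 0.92 [[472.7 292.1]]
wrist foam_pad 0.57 [471.9 298. ] [100.8 119.9] 88.3 [175.0, 126.0, 323.0, 249.0]
```

View pics/w5.png

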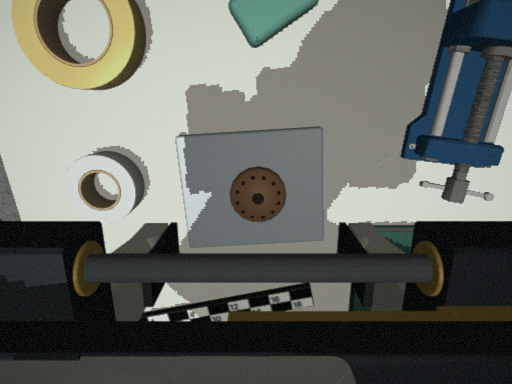

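>>> play_rows:
  steps:
    - {"gripper": 1, "tx": -0.6, "ty": 0, "tz": 0.5, "ax": -0.5, "ay": 0, "az": 0}
    - {"gripper": 1, "tx": 0, "ty": -0.1, "tz": 1, "ax": 0, "ay": 0, "az": 0}
    - {"gripper": 1, "tx": 0, "ty": -0.1, "tz": 1, "ax": 0, "ay": 0, "az": 0}
    - {"gripper": 1, "tx": 0, "ty": -0.1, "tz": 1, "ax": 0, "ay": 0, "az": 0}
    - {"gripper": 1, "tx": 0, "ty": -0.1, "tz": 1, "ax": 0, "ay": 0, "az": 0}
    - {"gripper": 1, "tx": 0, "ty": -0.1, "tz": 1, "ax": 0, "ay": 0, "az": 0}
    - {"gripper": 1, "tx": 0, "ty": 0, "tz": 1, "ax": 0, "ay": 0, "az": 0}
    - {"gripper": 1, "tx": 0, "ty": 0, "tz": 1, "ax": 0, "ay": 0, "az": 0}
    - {"gripper": 1, "tx": 0, "ty": 0, "tz": 1, "ax": 0, "ay": 0, "az": 0}
    - {"gripper": 1, "tx": 0, "ty": 0, "tz": 1, "ax": 0, "ay": 0, "az": 0}
    - {"gripper": 1, "tx": 0, "ty": 0, "tz": 1, "ax": 0, "ay": 0, "az": 0}
    - {"gripper": 1, "tx": 0, "ty": 0, "tz": 1, "ax": 0, "ay": 0, "az": 0}
    - {"gripper": 1, "tx": 0, "ty": 0, "tz": 1, "ax": 0, "ay": 0, "az": 0}
    - {"gripper": 1, "tx": 0, "ty": -0.2, "tz": 1, "ax": 0, "ay": 0, "az": 0}
    - {"gripper": 1, "tx": 0, "ty": -0.2, "tz": 1, "ax": 0, "ay": 0, "az": 0}
    - {"gripper": 1, "tx": 0, "ty": -0.2, "tz": 1, "ax": 0, "ay": 0, "az": 0}
    - {"gripper": 1, "tx": 0, "ty": -0.2, "tz": 1, "ax": 0, "ay": 0, "az": 0}
    - {"gripper": 1, "tx": 0, "ty": -0.2, "tz": 1, "ax": 0, "ay": 0, "az": 0}
    - {"gripper": 1, "tx": 0, "ty": 0, "tz": 1, "ax": 0, "ay": 0, "az": 0}
    - {"gripper": 1, "tx": 0, "ty": 0, "tz": 1, "ax": 0, "ay": 0, "az": 0}

```text
t: 14.05
eef_pos: [0.4149, -0.1941, 0.298]
ee_rot: [-1.622, 1.569, 3.055]
force: [1.4, -0.7, -0.3]
width: 0.0877
```

>>> play_rows:
  steps:
    - {"gripper": 1, "tx": 0, "ty": 0, "tz": 0.5, "ax": 0, "ay": 0, "az": 0}
    - {"gripper": 1, "tx": 0, "ty": 0, "tz": 0, "ax": 0, "ay": 0, "az": 0}
    - {"gripper": 1, "tx": 0, "ty": 0, "tz": 0, "ax": 0, "ay": 0, "az": 0}

```text
t: 14.3
eef_pos: [0.4148, -0.2059, 0.2978]
ee_rot: [-1.646, 1.568, 3.03]
force: [0.5, 0.6, 0.6]
width: 0.0877
```

```bash
python3 - <<'E'
from h import *
go(.443,-.205,.21)
survey('wrist',['sherd','nest_whetstone','nest_sherd'])
im=optics.grab_frame('wrist');cv2.imwrite("pics/w6.png",im[:,:,::-1])
im=im[60:240,160:400,::-1];cv2.imwrite("pics/w6c.png",cv2.resize(im,None,fx=3,fy=3,interpolation=cv2.INTER_CUBIC))
E
```

```text
t 14.3 pos [ 414.8 -205.9  297.8] jaw -92.1 q6 1.57 w 87.7 F [0.5 0.6 0.6] 
 turn a [ 0.   -0.    0.02]  shift txyz [ 3.51  1.12 -0.08]
wrist sherd 0.64 [ 442.5 -203.3] [42.5 59.1] -72.7 [217.0, 127.0, 294.0, 186.0]
   pin 0.97 [[ 441.7 -206.5]]
wrist nest_sherd 0.95 [453.2 -47.2] [102.  119.2] 80.0 [1.0, 84.0, 139.0, 214.0]
   pin 0.69 [[452.5 -43. ]]
```

View pics/w6c.png

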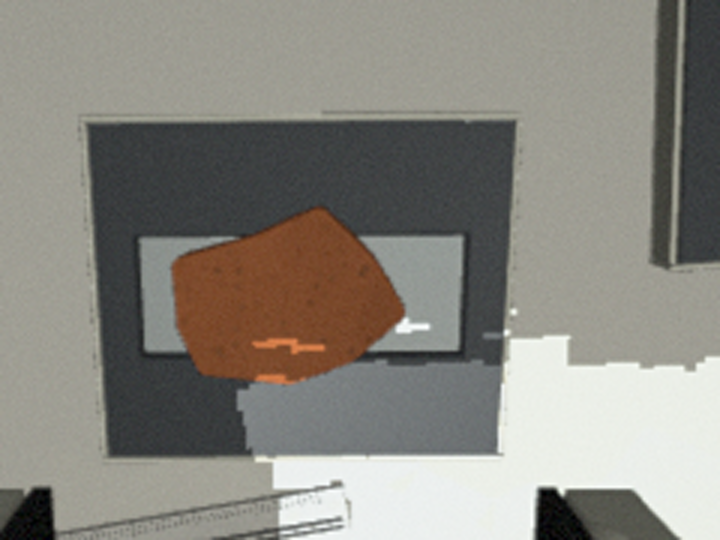

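```bash
python3 - <<'E'
from h import *
s=state();c=cam('wrist',s);optics.grab_frame('wrist')
m=finder.silhouettes('sherd','wrist')[0]['pixels'].astype(np.uint8)
im=optics.grab_frame('wrist').astype(int)
col=((im[:,:,0]>im[:,:,2]*1.7)&(im[:,:,0]>60)).astype(np.uint8)
col[:110]=0;col[200:]=0;col[:,:200]=0;col[:,310:]=0
for nm,mm in(('net',m),('col',col)):
    cs=max(cv2.findContours(mm,cv2.RETR_EXTERNAL,cv2.CHAIN_APPROX_NONE)[0],key=cv2.contourArea)
    h=cv2.convexHull(cs)[:,0,:]
    w=unproj(c,h,.027)*1000
    ap=cv2.approxPolyDP(cv2.convexHull(cs),1.5,True)[:,0,:];print(nm,np.round(unproj(c,ap,.027)*1000).tolist())
    for a in range(-110,-44,5):
        r=np.radians(a);u=np.array([np.cos(r),np.sin(r)]);v=np.array([-u[1],u[0]])
        A=w@u;B=w@v;cc=(A.max()+A.min())/2*u+(B.max()+B.min())/2*v
        print(a,np.round([np.ptp(A),np.ptp(B)],1),np.round(cc,1))
np.save('col.npy',col)
E
```

```text
net [[442.0, -236.0], [436.0, -236.0], [425.0, -222.0], [419.0, -205.0], [421.0, -184.0], [424.0, -178.0], [434.0, -174.0], [452.0, -172.0], [457.0, -178.0], [467.0, -214.0], [454.0, -227.0]]
-110 [65.1 53.9] [ 442.4 -203.6]
-105 [65.6 52.4] [ 442.9 -203.9]
-100 [65.5 50.6] [ 443.3 -204.1]
-95 [65.  49.4] [ 443.3 -204.2]
-90 [64.  48.6] [ 443.  -204.3]
-85 [63.4 48. ] [ 442.7 -204.3]
-80 [62.9 46.9] [ 442.3 -204. ]
-75 [62.  45.7] [ 441.8 -203.7]
-70 [60.9 46.5] [ 441.9 -203.3]
-65 [60.  48.2] [ 442.3 -202.4]
-60 [59.1 50.4] [ 442.2 -201.5]
-55 [58.1 52.4] [ 442.  -200.7]
-50 [57.3 54.6] [ 441.6 -200.5]
-45 [56.8 57.1] [ 441.2 -200.7]
col [[441.0, -235.0], [437.0, -235.0], [426.0, -222.0], [420.0, -205.0], [422.0, -182.0], [425.0, -178.0], [436.0, -174.0], [453.0, -173.0], [456.0, -176.0], [467.0, -214.0], [452.0, -228.0]]
-110 [63.2 53.4] [ 442.8 -203.1]
-105 [63.5 51.9] [ 443.2 -203.4]
-100 [63.3 50. ] [ 443.7 -203.7]
-95 [62.6 48.6] [ 443.7 -203.8]
-90 [61.6 47.7] [ 443.5 -203.9]
-85 [61.2 46.9] [ 443.1 -203.8]
-80 [60.9 45.7] [ 442.6 -203.5]
-75 [60.1 44.2] [ 442.1 -203.2]
-70 [59.2 44.1] [ 442.1 -202.7]
-65 [58.4 46.7] [ 442.1 -201.8]
-60 [57.3 49. ] [ 442.1 -201.1]
-55 [57. 51.] [ 442.  -200.7]
-50 [56.2 52.7] [ 441.9 -200.3]
-45 [56.1 54.8] [ 441.8 -200.4]
```

```bash
python3 - <<'E'
from h import *
go(.438,-.2054,.201,-80)
E
```

```text
t 14.85 pos [ 415.4 -205.1  299. ] jaw -92.0 q6 1.57 w 87.5 F [ 0.6 -0.1  0.4] 
 turn a [-1.99  0.   -0.  ]  shift txyz [3.92 0.89 0.17]
```

>>> play_rows:
  steps:
    - {"gripper": 1, "tx": 0, "ty": 0, "tz": 0, "ax": -0.7, "ay": 0, "az": 0}
    - {"gripper": 1, "tx": 0, "ty": 0, "tz": 0, "ax": -0.7, "ay": 0, "az": 0}
    - {"gripper": 1, "tx": 0, "ty": 0, "tz": 0, "ax": -0.6, "ay": 0, "az": 0}
    - {"gripper": 1, "tx": 0.5, "ty": 0.45, "tz": 0.1, "ax": 0, "ay": 0, "az": 0}
    - {"gripper": 1, "tx": 0.8, "ty": 0.44, "tz": 0.07, "ax": 0, "ay": 0, "az": 0}
    - {"gripper": 1, "tx": 0.8, "ty": 0, "tz": 0, "ax": 0, "ay": 0, "az": 0}
    - {"gripper": 1, "tx": 0.8, "ty": 0, "tz": 0, "ax": 0, "ay": 0, "az": 0}
    - {"gripper": 1, "tx": 0, "ty": 0, "tz": 0, "ax": 0, "ay": 0, "az": 0}
    - {"gripper": 1, "tx": 0, "ty": 0, "tz": 0, "ax": 0, "ay": 0, "az": 0}

```text
t: 15.6
eef_pos: [0.4377, -0.2057, 0.2259]
ee_rot: [-1.74, 1.568, -3.136]
force: [0.7, -0.3, 0.1]
width: 0.0876
```

```bash
python3 - <<'E'
from h import *
go(.438,-.2054,.201,-80)
c=cam('wrist')
im=optics.grab_frame('wrist')[:,:,::-1].copy()
for p in proj(c,[[.438+t*.174,-.2054-t*.985,.03] for t in(-.03,0,.03)]): cv2.circle(im,tuple(int(round(v)) for v in p),1,(0,255,0),-1)
im=im[80:300,130:400];cv2.imwrite("pics/w7.png",cv2.resize(im,None,fx=2.7,fy=2.7,interpolation=cv2.INTER_CUBIC))
E
```

```text
t 15.6 pos [ 437.7 -205.7  225.9] jaw -80.0 q6 1.78 w 87.6 F [ 0.7 -0.3  0.1] 
 turn a [ 0.   -0.    0.03]  shift txyz [ 1.    0.01 -0.01]
```

View pics/w7.png

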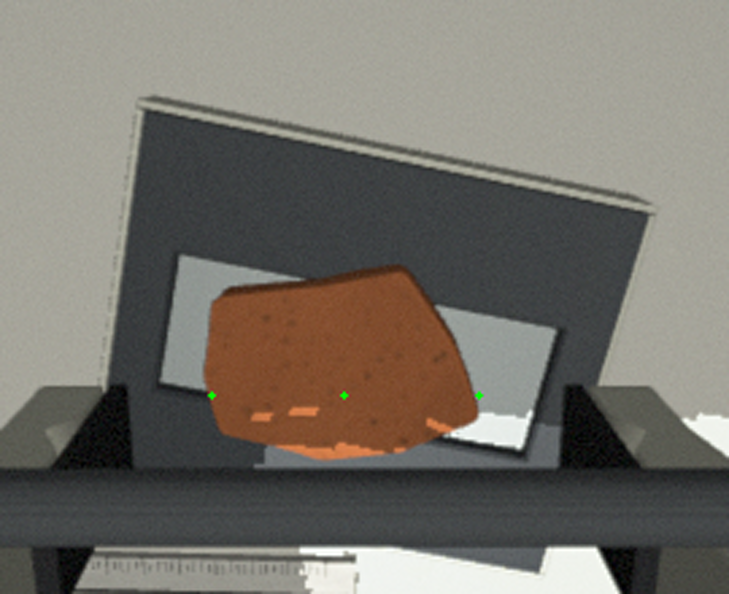

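>>> play_rows:
  steps:
    - {"gripper": 1, "tx": 0.4, "ty": 0.08, "tz": 0, "ax": 0, "ay": 0, "az": 0}
    - {"gripper": 1, "tx": 0.4, "ty": 0, "tz": 0, "ax": 0, "ay": 0, "az": 0}
    - {"gripper": 1, "tx": 0.2, "ty": 0, "tz": 0, "ax": 0, "ay": 0, "az": 0}
    - {"gripper": 1, "tx": 0, "ty": 0, "tz": 0, "ax": 0, "ay": 0, "az": 0}
    - {"gripper": 0.8, "tx": 0, "ty": 0, "tz": 0, "ax": 0, "ay": 0, "az": 0}
    - {"gripper": 0.5, "tx": 0, "ty": 0, "tz": 0, "ax": 0, "ay": 0, "az": 0}
    - {"gripper": 0.5, "tx": 0, "ty": 0, "tz": 0, "ax": 0, "ay": 0, "az": 0}
    - {"gripper": 0.5, "tx": 0, "ty": 0, "tz": 0, "ax": 0, "ay": 0, "az": 0}
    - {"gripper": 0.5, "tx": 0, "ty": 0, "tz": 0, "ax": 0, "ay": 0, "az": 0}
    - {"gripper": 0.5, "tx": 0, "ty": 0, "tz": 0, "ax": 0, "ay": 0, "az": 0}
    - {"gripper": 0.5, "tx": 0, "ty": 0, "tz": 0, "ax": 0, "ay": 0, "az": 0}
    - {"gripper": 0.5, "tx": 0, "ty": 0, "tz": 0, "ax": 0, "ay": 0, "az": 0}
  newtons: 15

```text
t: 16.65
eef_pos: [0.4401, -0.2053, 0.2017]
ee_rot: [1.324, 1.57, -0.072]
force: [-1.2, 1.8, 3.2]
width: 0.0597
```

```bash
python3 - <<'E'
from h import *
go(.451,-.043,.20,-100)
im=optics.grab_frame('wrist')[:,:,::-1].copy()
im=im[80:300,130:400];cv2.imwrite("pics/w8.png",cv2.resize(im,None,fx=2.7,fy=2.7,interpolation=cv2.INTER_CUBIC))
E
```

```text
t 16.65 pos [ 440.1 -205.3  201.7] jaw -80.0 q6 1.78 w 59.7 F [-1.2  1.8  3.2] 
 turn a [ 3.34  0.   -0.  ]  shift txyz [ 0.07 -0.7  -6.47]
```

View pics/w8.png

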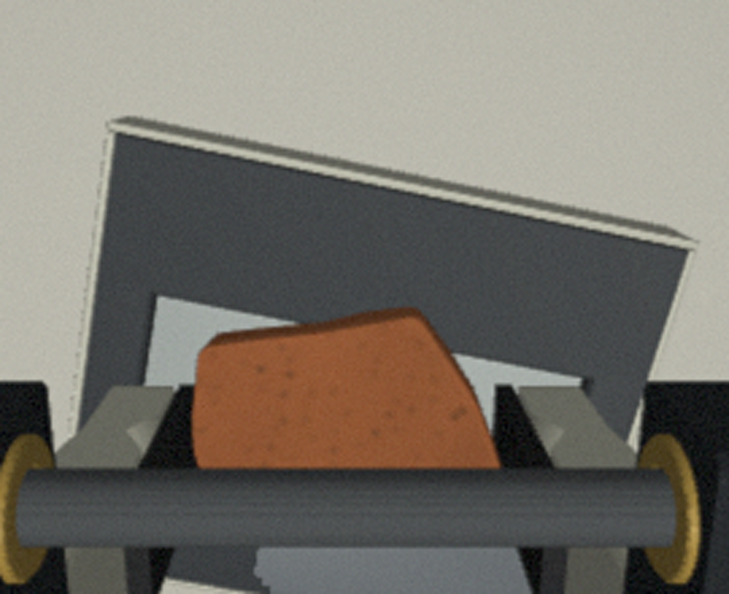

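>>> play_rows:
  steps:
    - {"gripper": 0.5, "tx": 0, "ty": 0, "tz": 0, "ax": 0, "ay": 0, "az": 0}
    - {"gripper": 0.5, "tx": -0.2, "ty": 0, "tz": 0, "ax": 0, "ay": 0, "az": 0}
    - {"gripper": 0.5, "tx": -0.4, "ty": 0, "tz": 0, "ax": 0, "ay": 0, "az": 0}
    - {"gripper": 0.5, "tx": -0.5, "ty": 0, "tz": 0, "ax": 0, "ay": 0, "az": 0}
    - {"gripper": 0.5, "tx": -0.5, "ty": 0, "tz": 0, "ax": 0, "ay": 0, "az": 0}
    - {"gripper": 0.5, "tx": -0.4, "ty": 0, "tz": 0, "ax": 0, "ay": 0, "az": 0}
    - {"gripper": 0.5, "tx": 0, "ty": 0, "tz": 0, "ax": 0, "ay": 0, "az": 0}

```text
t: 17.28
eef_pos: [0.4405, -0.2055, 0.2533]
ee_rot: [1.248, 1.568, -0.147]
force: [1.3, -0.2, 0.3]
width: 0.0598
```

```bash
python3 - <<'E'
from h import *
go(.451,-.043,.20,-100)
im=optics.grab_frame('wrist')[:,:,::-1].copy()
im=im[80:300,130:400];a=cv2.resize(im,(390,318),interpolation=cv2.INTER_CUBIC)
im=optics.grab_frame('side')[:,:,::-1].copy()
im=im[130:290,150:346];b=cv2.resize(im,(390,318),interpolation=cv2.INTER_CUBIC)
cv2.imwrite("pics/w9.png",np.hstack([a,b]))
E
```

```text
t 17.28 pos [ 440.5 -205.5  253.3] jaw -80.0 q6 1.78 w 59.8 F [ 1.3 -0.2  0.3] 
 turn a [ 3.34  0.   -0.03]  shift txyz [ 2.13 -0.72 -6.47]
```

View pics/w9.png

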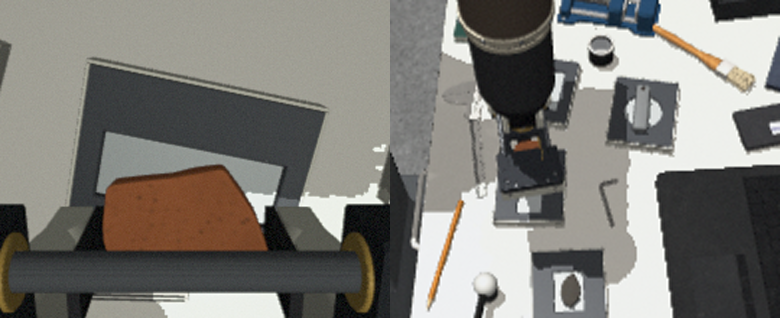

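```bash
python3 - <<'E'
from h import *
go(.395,-.055,.31,-100)
E
```

```text
t 17.38 pos [ 439.8 -205.4  251.5] jaw -80.0 q6 1.78 w 60.0 F [ 0.2  0.5 -0.8] 
 turn a [ 3.33 -0.   -0.01]  shift txyz [-2.34 -2.81 -5.61]
```

>>> play_rows:
  steps:
    - {"gripper": 0.5, "tx": -0.6, "ty": 0, "tz": 0, "ax": 0.4, "ay": 0, "az": 0}
    - {"gripper": 0.5, "tx": -0.6, "ty": 0, "tz": 0, "ax": 0.7, "ay": 0, "az": 0}
    - {"gripper": 0.5, "tx": -0.6, "ty": 0, "tz": 0, "ax": 0.7, "ay": 0, "az": 0}
    - {"gripper": 0.5, "tx": -0.5, "ty": 0, "tz": 0, "ax": 0.7, "ay": 0, "az": 0}
    - {"gripper": 0.5, "tx": 0, "ty": 0, "tz": -0.3, "ax": 0.5, "ay": 0, "az": 0}
    - {"gripper": 0.5, "tx": 0, "ty": -0.2, "tz": -0.7, "ax": 0.33, "ay": 0, "az": 0}
    - {"gripper": 0.5, "tx": 0, "ty": -0.4, "tz": -0.8, "ax": 0, "ay": 0, "az": 0}
    - {"gripper": 0.5, "tx": 0, "ty": -0.4, "tz": -0.8, "ax": 0, "ay": 0, "az": 0}
    - {"gripper": 0.5, "tx": 0, "ty": -0.4, "tz": -0.8, "ax": 0, "ay": 0, "az": 0}
    - {"gripper": 0.5, "tx": 0, "ty": -0.4, "tz": -0.8, "ax": 0, "ay": 0, "az": 0}
    - {"gripper": 0.5, "tx": 0, "ty": -0.3, "tz": -0.8, "ax": 0, "ay": 0, "az": 0}
    - {"gripper": 0.5, "tx": 0, "ty": -0.1, "tz": -0.5, "ax": 0, "ay": 0, "az": 0}
    - {"gripper": 0.5, "tx": 0, "ty": 0, "tz": 0, "ax": 0, "ay": 0, "az": 0}
    - {"gripper": 0.5, "tx": 0, "ty": 0, "tz": 0, "ax": 0, "ay": 0, "az": 0}

```text
t: 18.55
eef_pos: [0.4081, -0.06, 0.3084]
ee_rot: [-1.172, 1.57, -2.914]
force: [0.1, -0.1, -1.2]
width: 0.0595
```

```bash
python3 - <<'E'
from h import *
go(.451,-.043,.197,-100)
survey('wrist',['nest_sherd'])
im=optics.grab_frame('wrist')[:,:,::-1].copy();cv2.imwrite("pics/w10r.png",im)
im=im[40:290,100:400];cv2.imwrite("pics/w10.png",cv2.resize(im,None,fx=2.4,fy=2.4,interpolation=cv2.INTER_CUBIC))
E
```

```text
t 18.55 pos [408.1 -60.  308.4] jaw -99.9 q6 1.06 w 59.5 F [ 0.1 -0.1 -1.2] 
 turn a [0.02 0.   0.01]  shift txyz [ 4.45  1.57 -0.97]
wrist nest_sherd 0.88 [453.7 -40.9] [ 99.8 119.2] 79.8 [156.0, 80.0, 299.0, 194.0]
   pin 0.64 [[453.6 -40.4]]
```

View pics/w10.png

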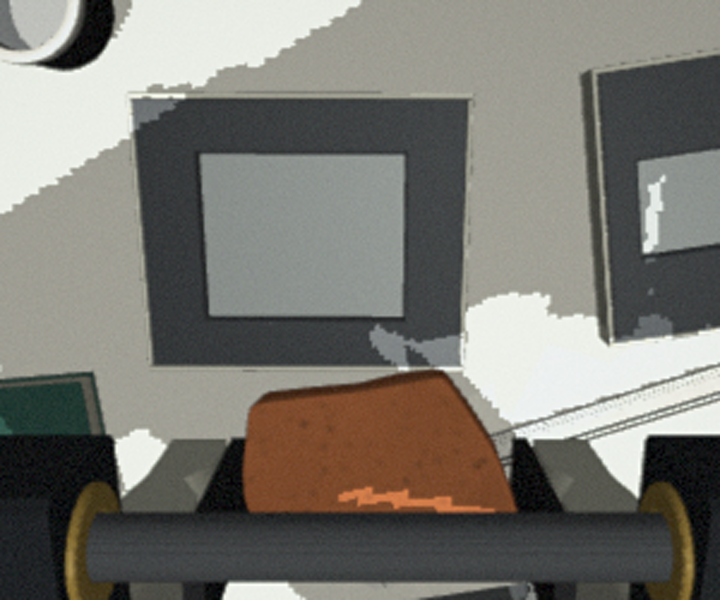

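```bash
python3 - <<'E'
from h import *
s=state();c=cam('wrist',s)
p=np.array([(198,153),(405,153),(403,317),(208,317)])/2.4+[100,40]
for z in(.012,.0145,.017):
    w=unproj(c,p,z)*1000;print(z,np.round(w,1).tolist(),w.mean(0).round(1))
M=R.from_euler('xyz',s['ee_rot']).as_matrix()
for z in(-.178,-.174,-.170):
    q=unproj(c,np.array([[440,372],[246,440],[520,500]])/2.4+[100,40],s['eef_pos'][2]+z)
    for a in q: print(z,np.round(((np.r_[a,0]-np.r_[s['eef_pos'][:2],0])@M)*1000,1)[1:])
go(.452,-.041,.1975,-100)
E
```

```text
0.012 [[489.3, -10.1], [476.5, -82.6], [417.6, -72.0], [430.4, 0.5]] [453.4 -41. ]
0.0145 [[489.2, -10.6], [476.5, -82.6], [418.2, -72.1], [430.9, -0.1]] [453.7 -41.3]
0.017 [[489.2, -11.2], [476.6, -82.5], [418.7, -72.1], [431.3, -0.8]] [454.  -41.6]
-0.178 [25.8 13.6]
-0.178 [  9.8 -30. ]
-0.178 [-5.2 32.8]
-0.174 [27.1 13.2]
-0.174 [ 11.4 -29.2]
-0.174 [-3.2 32. ]
-0.17 [28.3 12.9]
-0.17 [ 13.  -28.4]
-0.17 [-1.2 31.1]
t 18.75 pos [408.3 -61.  308.6] jaw -100.0 q6 1.06 w 59.4 F [ 0.7  0.1 -0.3] 
 turn a [-0.    0.    0.01]  shift txyz [ 4.44  1.58 -1.09]
```

```bash
python3 - <<'E'
from h import *
go(.4503,-.0407,.1975,-100)
E
```

```text
t 18.75 pos [408.3 -61.  308.6] jaw -100.0 q6 1.06 w 59.4 F [ 0.7  0.1 -0.3] 
 turn a [-0.    0.    0.01]  shift txyz [ 4.44  1.52 -1.09]
```

>>> play_rows:
  steps:
    - {"gripper": 0.5, "tx": 0, "ty": 0.5, "tz": -0.4, "ax": 0, "ay": 0, "az": 0}
    - {"gripper": 0.5, "tx": 0.4, "ty": 0.6, "tz": -0.4, "ax": 0, "ay": 0, "az": 0}
    - {"gripper": 0.5, "tx": 0.7, "ty": 0.42, "tz": -0.29, "ax": 0, "ay": 0, "az": 0}
    - {"gripper": 0.5, "tx": 0.8, "ty": 0, "tz": 0, "ax": 0, "ay": 0, "az": 0}
    - {"gripper": 0.5, "tx": 0.8, "ty": 0, "tz": 0, "ax": 0, "ay": 0, "az": 0}
    - {"gripper": 0.5, "tx": 0.7, "ty": 0, "tz": 0, "ax": 0, "ay": 0, "az": 0}
    - {"gripper": 0.5, "tx": 0.4, "ty": 0, "tz": 0, "ax": 0, "ay": 0, "az": 0}
    - {"gripper": 0.5, "tx": 0, "ty": 0, "tz": 0, "ax": 0, "ay": 0, "az": 0}
    - {"gripper": 0.5, "tx": 0, "ty": 0, "tz": 0, "ax": 0, "ay": 0, "az": 0}

```text
t: 19.5
eef_pos: [0.4508, -0.0405, 0.2135]
ee_rot: [-0.949, 1.569, -2.695]
force: [0.1, 0.1, -0.3]
width: 0.0596
```

```bash
python3 - <<'E'
from h import *
go(.4503,-.0407,.1975,-100)
im=optics.grab_frame('wrist')[:,:,::-1].copy()
im=im[40:290,100:400];cv2.imwrite("pics/w11.png",cv2.resize(im,None,fx=2.4,fy=2.4,interpolation=cv2.INTER_CUBIC))
E
```

```text
t 19.5 pos [450.8 -40.5 213.5] jaw -100.0 q6 1.05 w 59.6 F [ 0.1  0.1 -0.3] 
 turn a [0.   0.01 0.01]  shift txyz [ 0.64 -0.02  0.01]
```

View pics/w11.png

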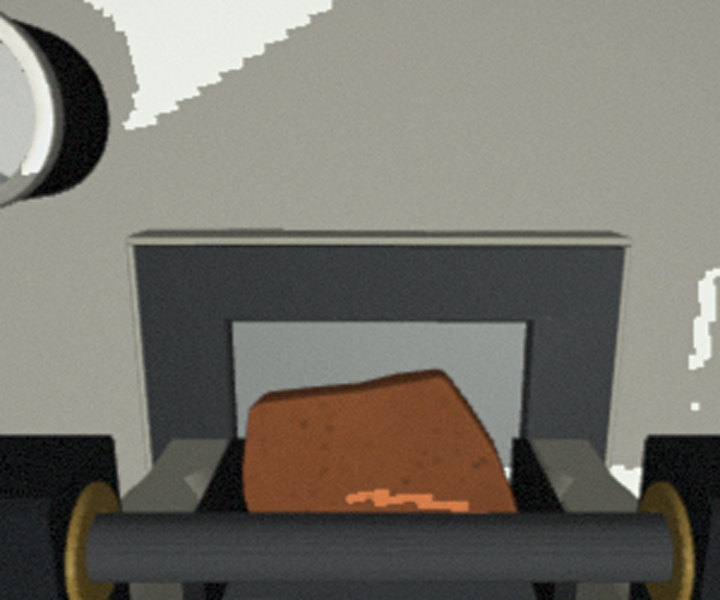

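>>> play_rows:
  steps:
    - {"gripper": 0.5, "tx": 0.3, "ty": 0, "tz": 0, "ax": 0, "ay": 0, "az": 0}
    - {"gripper": 0.5, "tx": 0.2, "ty": 0, "tz": 0, "ax": 0, "ay": 0, "az": 0}
    - {"gripper": 0.5, "tx": 0.14, "ty": 0, "tz": 0, "ax": 0, "ay": 0, "az": 0}
    - {"gripper": 0.5, "tx": 0, "ty": 0, "tz": 0, "ax": 0, "ay": 0, "az": 0}
    - {"gripper": 0.5, "tx": 0, "ty": 0, "tz": 0, "ax": 0, "ay": 0, "az": 0}

```text
t: 19.97
eef_pos: [0.4504, -0.0402, 0.1978]
ee_rot: [-0.97, 1.57, -2.714]
force: [-0.5, 0.1, -0.9]
width: 0.0598
```

```bash
python3 - <<'E'
from h import *
go(.4503,-.0407,.1965,-100)
im=optics.grab_frame('wrist')[:,:,::-1].copy()
im=im[40:290,100:400];cv2.imwrite("pics/w12.png",cv2.resize(im,None,fx=2.4,fy=2.4,interpolation=cv2.INTER_CUBIC))
E
```

```text
t 19.97 pos [450.4 -40.2 197.8] jaw -100.0 q6 1.05 w 59.8 F [-0.5  0.1 -0.9] 
 turn a [0.01 0.   0.  ]  shift txyz [0.05 0.   0.02]
```

View pics/w12.png

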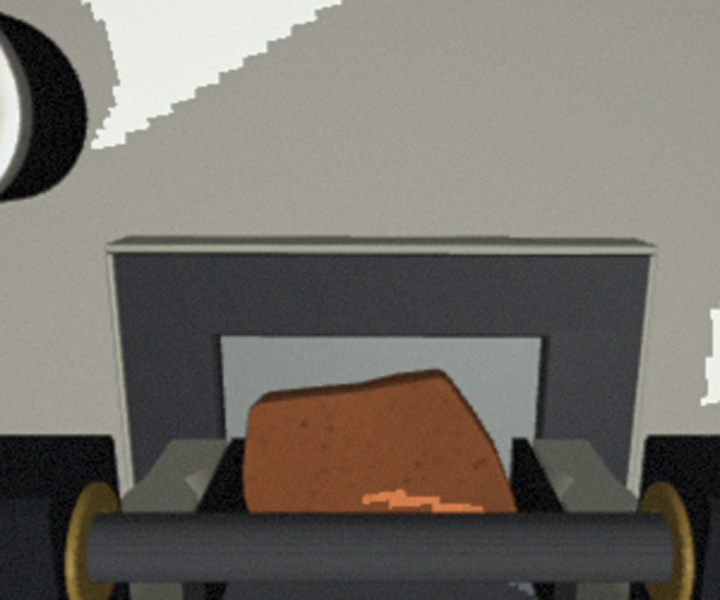

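>>> play_rows:
  steps:
    - {"gripper": 0.5, "tx": 0.05, "ty": 0.03, "tz": 0, "ax": 0, "ay": 0, "az": 0}
    - {"gripper": 0.5, "tx": 0, "ty": 0, "tz": 0, "ax": 0, "ay": 0, "az": 0}
    - {"gripper": 0.72, "tx": 0, "ty": 0, "tz": 0, "ax": 0, "ay": 0, "az": 0}
    - {"gripper": 0.75, "tx": 0, "ty": 0, "tz": 0, "ax": 0, "ay": 0, "az": 0}
    - {"gripper": 0.9, "tx": 0, "ty": 0, "tz": 0, "ax": 0, "ay": 0, "az": 0}
    - {"gripper": 1, "tx": 0, "ty": 0, "tz": 0, "ax": 0, "ay": 0, "az": 0}
    - {"gripper": 1, "tx": 0, "ty": 0, "tz": 0, "ax": 0, "ay": 0, "az": 0}
    - {"gripper": 1, "tx": -0.5, "ty": 0, "tz": 0, "ax": 0, "ay": 0, "az": 0}
    - {"gripper": 1, "tx": -0.9, "ty": 0, "tz": 0, "ax": 0, "ay": 0, "az": 0}
    - {"gripper": 1, "tx": -1, "ty": -0.3, "tz": 0, "ax": 0, "ay": 0, "az": 0}
    - {"gripper": 1, "tx": -1, "ty": -0.5, "tz": 0, "ax": 0, "ay": 0, "az": 0}
    - {"gripper": 1, "tx": -1, "ty": -0.5, "tz": 0, "ax": 0, "ay": 0, "az": 0}
    - {"gripper": 1, "tx": 0, "ty": -0.2, "tz": 0, "ax": 0, "ay": 0, "az": 0}
    - {"gripper": 1, "tx": 0, "ty": 0, "tz": 0, "ax": 0, "ay": 0, "az": 0}

```text
t: 21.18
eef_pos: [0.4135, -0.0337, 0.308]
ee_rot: [2.206, 1.567, 0.462]
force: [-0.8, -0.7, -1.1]
width: 0.0878
```

```bash
python3 - <<'E'
from h import *
go(.605,-.086,.30,-6)
Z['sherd']=.023;O['sherd']=.012
survey('wrist',['sherd','whetstone','nest_sherd'])
im=optics.grab_frame('wrist')[:,:,::-1].copy()
cv2.imwrite("pics/w13.png",cv2.resize(im,None,fx=1.5,fy=1.5,interpolation=cv2.INTER_CUBIC))
E
```

```text
t 21.18 pos [413.5 -33.7 308. ] jaw -99.9 q6 1.0 w 87.8 F [-0.8 -0.7 -1.1] 
 turn a [ 1.434e+01 -4.000e-02 -1.000e-02]  shift txyz [ 0.32  1.28 -7.84]
wrist sherd 0.58 [453.5 -39.6] [44.2 60.7] 87.2 [223.0, 111.0, 296.0, 167.0]
   pin 0.97 [[454.5 -41.5]]
wrist nest_sherd 0.66 [453.6 -41.1] [ 98.9 119.7] 80.0 [187.0, 81.0, 330.0, 197.0]
```

View pics/w13.png

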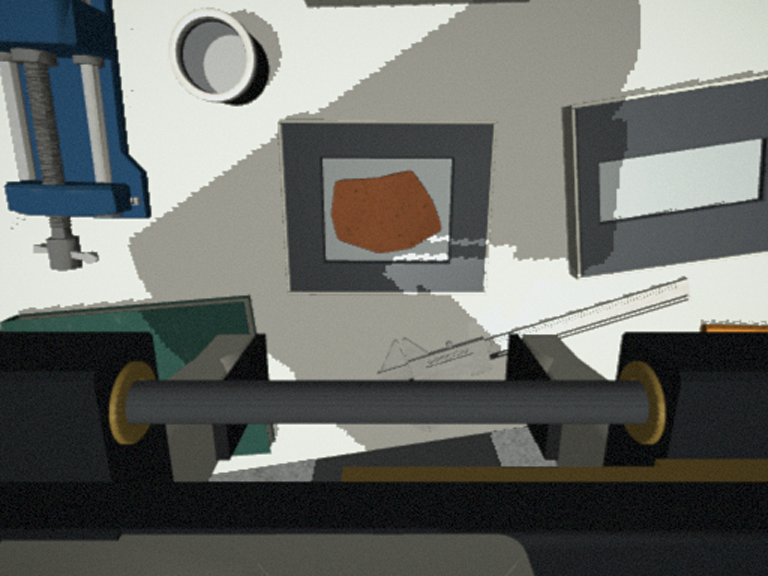

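>>> play_rows:
  steps:
    - {"gripper": 1, "tx": 0, "ty": 0, "tz": 0, "ax": 0.5, "ay": 0, "az": 0}
    - {"gripper": 1, "tx": 0, "ty": 0, "tz": 0, "ax": 1, "ay": 0, "az": 0}
    - {"gripper": 1, "tx": 0, "ty": 0, "tz": 0, "ax": 1, "ay": 0, "az": 0}
    - {"gripper": 1, "tx": 0, "ty": 0, "tz": 0, "ax": 1, "ay": 0, "az": 0}
    - {"gripper": 1, "tx": 0, "ty": 0, "tz": 0, "ax": 1, "ay": 0, "az": 0}
    - {"gripper": 1, "tx": 0, "ty": 0, "tz": 0, "ax": 1, "ay": 0, "az": 0}
    - {"gripper": 1, "tx": 0, "ty": 0, "tz": 0, "ax": 1, "ay": 0, "az": 0}
    - {"gripper": 1, "tx": 0, "ty": 0, "tz": 0, "ax": 1, "ay": 0, "az": 0}
    - {"gripper": 1, "tx": 0, "ty": 0, "tz": 0, "ax": 1, "ay": 0, "az": 0}
    - {"gripper": 1, "tx": 0, "ty": 0, "tz": 0, "ax": 1, "ay": 0, "az": 0}
    - {"gripper": 1, "tx": 0, "ty": 0, "tz": 0, "ax": 1, "ay": 0, "az": 0}
    - {"gripper": 1, "tx": 0, "ty": 0, "tz": 0, "ax": 1, "ay": 0, "az": 0}
    - {"gripper": 1, "tx": 0, "ty": 0, "tz": 0, "ax": 1, "ay": 0, "az": 0}
    - {"gripper": 1, "tx": 0, "ty": 0, "tz": 0, "ax": 1, "ay": 0, "az": 0}
    - {"gripper": 1, "tx": 0, "ty": 0, "tz": 0, "ax": 0.84, "ay": 0, "az": 0}

```text
t: 22.83
eef_pos: [0.4143, -0.0338, 0.3062]
ee_rot: [0.495, 1.57, -2.757]
force: [-0.7, 0.5, -0.9]
width: 0.0875
```

```bash
python3 - <<'E'
from h import *
go(.605,-.045,.30,174)
E
```

```text
t 22.83 pos [414.3 -33.8 306.2] jaw 173.7 q6 -0.51 w 87.5 F [-0.7  0.5 -0.9] 
 turn a [-0.05  0.01 -0.  ]  shift txyz [ 0.25 -0.35 -7.63]
```

>>> play_rows:
  steps:
    - {"gripper": 1, "tx": 0, "ty": 0, "tz": -0.6, "ax": 0, "ay": 0, "az": 0}
    - {"gripper": 1, "tx": 0, "ty": -0.1, "tz": -1, "ax": 0, "ay": 0, "az": 0}
    - {"gripper": 1, "tx": 0, "ty": -0.1, "tz": -1, "ax": 0, "ay": 0, "az": 0}
    - {"gripper": 1, "tx": 0, "ty": -0.1, "tz": -1, "ax": 0, "ay": 0, "az": 0}
    - {"gripper": 1, "tx": 0, "ty": -0.1, "tz": -1, "ax": 0, "ay": 0, "az": 0}
    - {"gripper": 1, "tx": 0, "ty": 0, "tz": -1, "ax": 0, "ay": 0, "az": 0}
    - {"gripper": 1, "tx": 0, "ty": 0, "tz": -1, "ax": 0, "ay": 0, "az": 0}
    - {"gripper": 1, "tx": 0, "ty": 0, "tz": -0.7, "ax": 0, "ay": 0, "az": 0}
    - {"gripper": 1, "tx": 0, "ty": 0, "tz": -0.3, "ax": 0, "ay": 0, "az": 0}
    - {"gripper": 1, "tx": 0, "ty": 0, "tz": 0, "ax": 0, "ay": 0, "az": 0}
    - {"gripper": 1, "tx": 0, "ty": 0, "tz": 0, "ax": 0, "ay": 0, "az": 0}

```text
t: 23.75
eef_pos: [0.6038, -0.0439, 0.3056]
ee_rot: [0.202, 1.569, -3.045]
force: [-0.8, -0.5, -0.4]
width: 0.0874
```

```bash
python3 - <<'E'
from h import *
go(.605,-.086,.2015,174)
survey('wrist',['whetstone','nest_whorl'])
im=optics.grab_frame('wrist')[:,:,::-1].copy()
cv2.imwrite("pics/w14.png",cv2.resize(im,None,fx=1.5,fy=1.5,interpolation=cv2.INTER_CUBIC))
E
```

```text
t 23.75 pos [603.8 -43.9 305.6] jaw 174.0 q6 -0.35 w 87.4 F [-0.8 -0.5 -0.4] 
 turn a [-0.01  0.02 -0.  ]  shift txyz [ 4.17  1.67 -0.22]
wrist whetstone 0.64 [605.1 -86.2] [21.6 78. ] 83.7 [239.0, 91.0, 264.0, 186.0]
   pin 0.6 [[603.4 -85.5]]
wrist nest_whorl 0.76 [608.6 -84.1] [ 99.6 119.1] 81.4 [190.0, 67.0, 309.0, 212.0]
   pin 0.58 [[605.2 -83.1]]
```

View pics/w14.png

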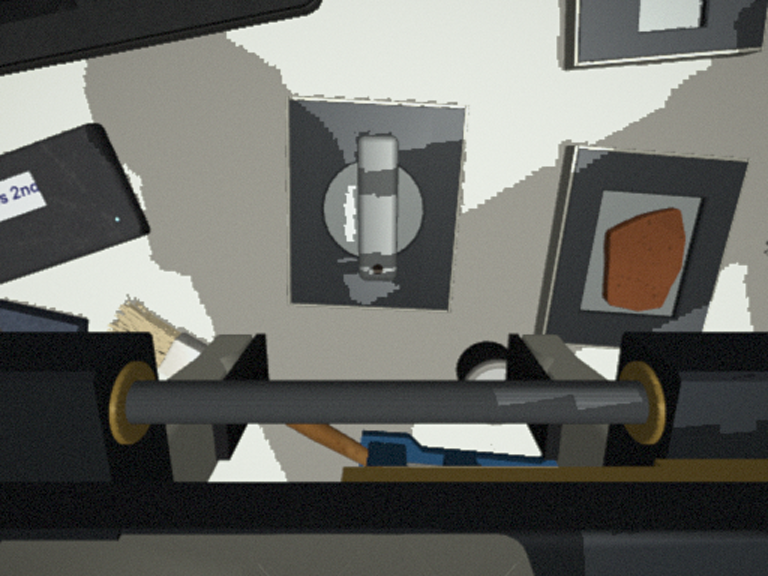

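>>> play_rows:
  steps:
    - {"gripper": 1, "tx": 0, "ty": 0.6, "tz": -0.1, "ax": 0, "ay": 0, "az": 0}
    - {"gripper": 1, "tx": 0.3, "ty": 0.7, "tz": -0.12, "ax": 0, "ay": 0, "az": 0}
    - {"gripper": 1, "tx": 0.8, "ty": 0.37, "tz": 0, "ax": 0, "ay": 0, "az": 0}
    - {"gripper": 1, "tx": 0.9, "ty": 0, "tz": 0, "ax": 0, "ay": 0, "az": 0}
    - {"gripper": 1, "tx": 0.9, "ty": 0, "tz": 0, "ax": 0, "ay": 0, "az": 0}
    - {"gripper": 1, "tx": 0.7, "ty": 0, "tz": 0, "ax": 0, "ay": 0, "az": 0}
    - {"gripper": 1, "tx": 0.37, "ty": 0, "tz": 0, "ax": 0, "ay": 0, "az": 0}
    - {"gripper": 1, "tx": 0, "ty": 0, "tz": 0, "ax": 0, "ay": 0, "az": 0}
    - {"gripper": 1, "tx": 0, "ty": 0, "tz": 0, "ax": 0, "ay": 0, "az": 0}

```text
t: 24.8
eef_pos: [0.6055, -0.0857, 0.2078]
ee_rot: [1.15, 1.57, -2.096]
force: [-0.7, 0.3, 1.3]
width: 0.0877
```

```bash
python3 - <<'E'
from h import *
go(.605,-.086,.2015,174)
c=cam('wrist')
im=optics.grab_frame('wrist')[:,:,::-1].copy()
for p in proj(c,[[.605,-.086+t,.032] for t in(-.04,0,.04)]): cv2.circle(im,tuple(int(round(v)) for v in p),1,(0,255,0),-1)
cv2.imwrite("pics/w15.png",cv2.resize(im,None,fx=1.5,fy=1.5,interpolation=cv2.INTER_CUBIC))
E
```

```text
t 24.8 pos [605.5 -85.7 207.8] jaw 174.0 q6 -0.28 w 87.7 F [-0.7  0.3  1.3] 
 turn a [ 0.  0. -0.]  shift txyz [0.25 0.02 0.02]
```

View pics/w15.png

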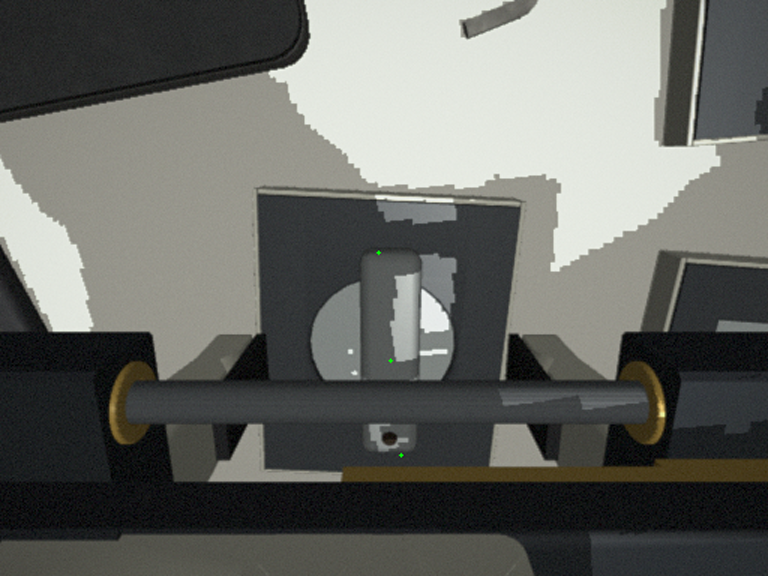

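>>> play_rows:
  steps:
    - {"gripper": 1, "tx": 0.25, "ty": 0, "tz": 0, "ax": 0, "ay": 0, "az": 0}
    - {"gripper": 0.5, "tx": 0, "ty": 0, "tz": 0, "ax": 0, "ay": 0, "az": 0}
    - {"gripper": 0.3, "tx": 0, "ty": 0, "tz": 0, "ax": 0, "ay": 0, "az": 0}
    - {"gripper": 0.1, "tx": 0, "ty": 0, "tz": 0, "ax": 0, "ay": 0, "az": 0}
    - {"gripper": 0.1, "tx": 0, "ty": 0, "tz": 0, "ax": 0, "ay": 0, "az": 0}
    - {"gripper": 0.1, "tx": 0, "ty": 0, "tz": 0, "ax": 0, "ay": 0, "az": 0}
    - {"gripper": 0.1, "tx": 0, "ty": 0, "tz": 0, "ax": 0, "ay": 0, "az": 0}
    - {"gripper": 0.1, "tx": 0, "ty": 0, "tz": 0, "ax": 0, "ay": 0, "az": 0}
    - {"gripper": 0.1, "tx": 0, "ty": 0, "tz": 0, "ax": 0, "ay": 0, "az": 0}
    - {"gripper": 0.1, "tx": 0, "ty": 0, "tz": 0, "ax": 0, "ay": 0, "az": 0}
    - {"gripper": 0.1, "tx": 0, "ty": 0, "tz": 0, "ax": 0, "ay": 0, "az": 0}
    - {"gripper": 0.1, "tx": 0, "ty": 0, "tz": 0, "ax": 0, "ay": 0, "az": 0}
    - {"gripper": 0.1, "tx": 0, "ty": 0, "tz": 0, "ax": 0, "ay": 0, "az": 0}
    - {"gripper": 0.1, "tx": 0, "ty": 0, "tz": 0, "ax": 0, "ay": 0, "az": 0}
  newtons: 18

```text
t: 26.02
eef_pos: [0.6053, -0.0858, 0.2011]
ee_rot: [0.339, 1.571, -2.908]
force: [-0.4, 0.5, -0.2]
width: 0.022
```

Gripped at 22 mm. Lift.

>>> play_rows:
  steps:
    - {"gripper": 0.1, "tx": -0.2, "ty": 0, "tz": 0, "ax": 0, "ay": 0, "az": 0}
    - {"gripper": 0.1, "tx": -0.5, "ty": 0, "tz": 0, "ax": 0, "ay": 0, "az": 0}
    - {"gripper": 0.1, "tx": -0.8, "ty": 0, "tz": 0, "ax": 0, "ay": 0, "az": 0}
    - {"gripper": 0.1, "tx": -0.8, "ty": 0, "tz": 0, "ax": 0, "ay": 0, "az": 0}
    - {"gripper": 0.1, "tx": -0.8, "ty": 0, "tz": 0, "ax": 0, "ay": 0, "az": 0}
    - {"gripper": 0.1, "tx": -0.6, "ty": 0, "tz": 0, "ax": 0, "ay": 0, "az": 0}
    - {"gripper": 0.1, "tx": -0.3, "ty": 0, "tz": 0, "ax": 0, "ay": 0, "az": 0}
    - {"gripper": 0.1, "tx": 0, "ty": 0, "tz": 0, "ax": 0, "ay": 0, "az": 0}

```text
t: 26.68
eef_pos: [0.6058, -0.0858, 0.3033]
ee_rot: [-2.937, 1.567, 0.1]
force: [-0.4, 0.5, -0.2]
width: 0.0219
```

```bash
python3 - <<'E'
from h import *
go(.441,-.165,.30,178)
im=optics.grab_frame('wrist')[:,:,::-1].copy()
cv2.imwrite("pics/w16.png",cv2.resize(im,None,fx=1.5,fy=1.5,interpolation=cv2.INTER_CUBIC))
E
```

```text
t 26.68 pos [605.8 -85.8 303.3] jaw 174.0 q6 -0.28 w 21.9 F [-0.4  0.5 -0.2] 
 turn a [-0.67 -0.03  0.01]  shift txyz [0.13 3.4  6.48]
```

View pics/w16.png

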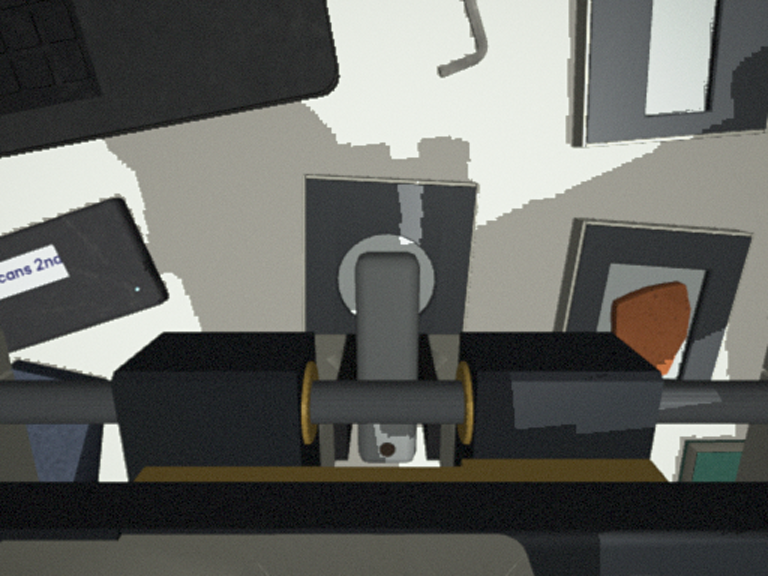

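```bash
python3 - <<'E'
from h import *
go(.441,-.110,.33,178.5)
E
```

```text
t 26.73 pos [605.3 -85.8 301.7] jaw 174.0 q6 -0.28 w 22.2 F [ 0.6  0.4 -1.3] 
 turn a [-0.75 -0.01  0.01]  shift txyz [-1.13  1.14  6.55]
```

>>> play_rows:
  steps:
    - {"gripper": 0.1, "tx": -0.5, "ty": 0, "tz": 0, "ax": -0.4, "ay": 0, "az": 0}
    - {"gripper": 0.1, "tx": -0.6, "ty": 0, "tz": 0.3, "ax": -0.35, "ay": 0, "az": 0}
    - {"gripper": 0.1, "tx": 0, "ty": 0.2, "tz": 0.7, "ax": 0, "ay": 0, "az": 0}
    - {"gripper": 0.1, "tx": 0, "ty": 0.2, "tz": 0.9, "ax": 0, "ay": 0, "az": 0}
    - {"gripper": 0.1, "tx": 0, "ty": 0.2, "tz": 0.9, "ax": 0, "ay": 0, "az": 0}
    - {"gripper": 0.1, "tx": 0, "ty": 0.2, "tz": 0.9, "ax": 0, "ay": 0, "az": 0}
    - {"gripper": 0.1, "tx": 0, "ty": 0.2, "tz": 0.9, "ax": 0, "ay": 0, "az": 0}
    - {"gripper": 0.1, "tx": 0, "ty": 0.14, "tz": 0.9, "ax": 0, "ay": 0, "az": 0}
    - {"gripper": 0.1, "tx": 0, "ty": 0, "tz": 0.7, "ax": 0, "ay": 0, "az": 0}
    - {"gripper": 0.1, "tx": 0, "ty": 0, "tz": 0.35, "ax": 0, "ay": 0, "az": 0}
    - {"gripper": 0.1, "tx": 0, "ty": 0, "tz": 0, "ax": 0, "ay": 0, "az": 0}
    - {"gripper": 0.1, "tx": 0, "ty": 0, "tz": 0, "ax": 0, "ay": 0, "az": 0}

```text
t: 27.73
eef_pos: [0.4411, -0.1096, 0.3284]
ee_rot: [1.48, 1.571, -1.687]
force: [0.3, 0.0, -0.6]
width: 0.0219
```

```bash
python3 - <<'E'
from h import *
go(.441,-.207,.1965,178.5)
survey('wrist',['nest_whetstone'])
im=optics.grab_frame('wrist')[:,:,::-1].copy()
im=im[:260,130:390]
cv2.imwrite("pics/w17.png",cv2.resize(im,None,fx=2.3,fy=2.3,interpolation=cv2.INTER_CUBIC))
E
```

```text
t 27.73 pos [ 441.1 -109.6  328.4] jaw 178.5 q6 -0.22 w 21.9 F [ 0.3  0.  -0.6] 
 turn a [ 0.  0. -0.]  shift txyz [ 5.28  3.89 -0.1 ]
wrist nest_whetstone 0.83 [ 442.  -205.6] [100.1 114.6] 88.5 [192.0, 1.0, 314.0, 138.0]
   pin 0.96 [[ 445.  -205.7]]
```

View pics/w17.png

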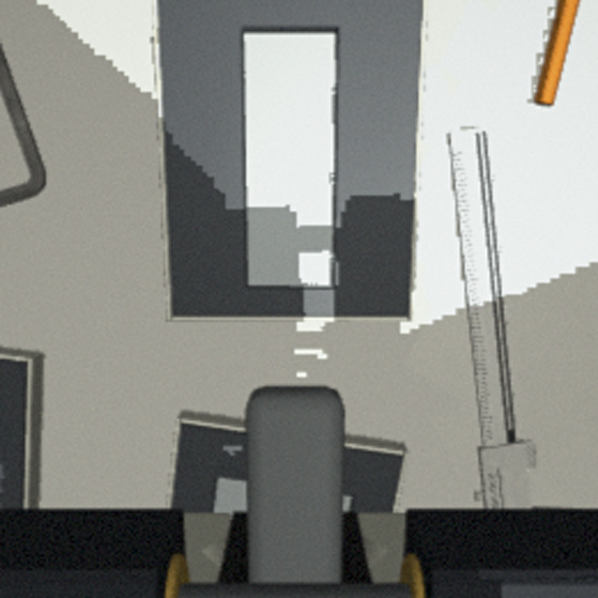

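```bash
python3 - <<'E'
from h import *
c=cam('wrist')
p=np.array([(243,31),(337,31),(333,287),(247,287)])/2.3+[130,0]
for z in(.012,.0145,.017):
    w=unproj(c,p,z)*1000;print(z,np.round(w,1).tolist(),w.mean(0).round(1))
E
```

```text
0.012 [[457.3, -254.5], [422.5, -253.6], [425.1, -160.5], [460.0, -161.4]] [ 441.2 -207.5]
0.0145 [[457.2, -253.9], [422.7, -253.0], [425.2, -160.7], [459.8, -161.6]] [ 441.2 -207.3]
0.017 [[457.0, -253.3], [422.8, -252.4], [425.4, -160.9], [459.6, -161.8]] [ 441.2 -207.1]
```

>>> play_rows:
  steps:
    - {"gripper": 0.1, "tx": 0.2, "ty": 0.5, "tz": 0, "ax": 0, "ay": 0, "az": 0}
    - {"gripper": 0.1, "tx": 0.4, "ty": 0.8, "tz": 0, "ax": 0, "ay": 0, "az": 0}
    - {"gripper": 0.1, "tx": 0.6, "ty": 0.9, "tz": -0.1, "ax": 0, "ay": 0, "az": 0}
    - {"gripper": 0.1, "tx": 0.7, "ty": 0.9, "tz": 0, "ax": 0, "ay": 0, "az": 0}
    - {"gripper": 0.1, "tx": 0.8, "ty": 0.55, "tz": 0, "ax": 0, "ay": 0, "az": 0}
    - {"gripper": 0.1, "tx": 0.8, "ty": 0.25, "tz": 0, "ax": 0, "ay": 0, "az": 0}
    - {"gripper": 0.1, "tx": 0.6, "ty": 0, "tz": 0, "ax": 0, "ay": 0, "az": 0}
    - {"gripper": 0.1, "tx": 0.5, "ty": 0, "tz": 0, "ax": 0, "ay": 0, "az": 0}
    - {"gripper": 0.1, "tx": 0, "ty": 0, "tz": 0, "ax": 0, "ay": 0, "az": 0}
    - {"gripper": 0.1, "tx": 0, "ty": 0, "tz": 0, "ax": 0, "ay": 0, "az": 0}

```text
t: 28.77
eef_pos: [0.4412, -0.2074, 0.213]
ee_rot: [0.057, 1.569, -3.11]
force: [0.6, 0.6, 0.0]
width: 0.0216
```

```bash
python3 - <<'E'
from h import *
go(.4412,-.2073,.1966,178.5)
im=optics.grab_frame('wrist')[:,:,::-1].copy()
cv2.imwrite("pics/w18.png",cv2.resize(im,None,fx=1.5,fy=1.5,interpolation=cv2.INTER_CUBIC))
E
```

```text
t 28.77 pos [ 441.2 -207.4  213. ] jaw 178.5 q6 0.01 w 21.6 F [0.6 0.6 0. ] 
 turn a [-0.    0.02 -0.  ]  shift txyz [ 0.66 -0.   -0.  ]
```

View pics/w18.png

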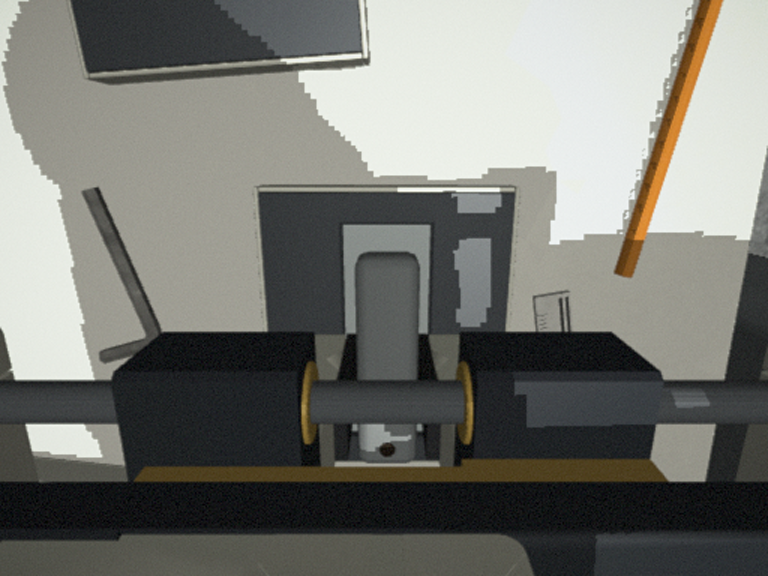

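>>> play_rows:
  steps:
    - {"gripper": 0.1, "tx": 0.3, "ty": 0, "tz": 0, "ax": 0, "ay": 0, "az": 0}
    - {"gripper": 0.1, "tx": 0.2, "ty": 0, "tz": 0, "ax": 0, "ay": 0, "az": 0}
    - {"gripper": 0.1, "tx": 0.15, "ty": 0, "tz": 0, "ax": 0, "ay": 0, "az": 0}
    - {"gripper": 0.1, "tx": 0, "ty": 0, "tz": 0, "ax": 0, "ay": 0, "az": 0}
    - {"gripper": 0.1, "tx": 0, "ty": 0, "tz": 0, "ax": 0, "ay": 0, "az": 0}

```text
t: 29.23
eef_pos: [0.4408, -0.2072, 0.1973]
ee_rot: [0.103, 1.57, -3.065]
force: [0.2, 0.1, -0.9]
width: 0.0217
```

```bash
python3 - <<'E'
from h import *
go(.4412,-.2073,.1965,178.5)
im=optics.grab_frame('wrist')[:,:,::-1].copy()
cv2.imwrite("pics/w19.png",cv2.resize(im,None,fx=1.5,fy=1.5,interpolation=cv2.INTER_CUBIC))
E
```

```text
t 29.23 pos [ 440.8 -207.2  197.3] jaw 178.5 q6 0.01 w 21.7 F [ 0.2  0.1 -0.9] 
 turn a [ 0.  0. -0.]  shift txyz [ 0.03  0.   -0.01]
```

View pics/w19.png

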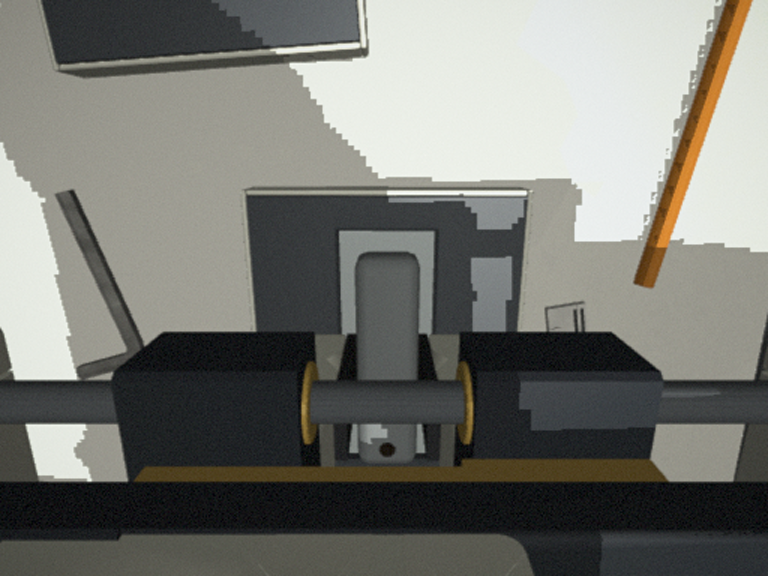

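>>> play_rows:
  steps:
    - {"gripper": 0.1, "tx": 0.02, "ty": 0, "tz": 0, "ax": 0, "ay": 0, "az": 0}
    - {"gripper": 0.3, "tx": 0, "ty": 0, "tz": 0, "ax": 0, "ay": 0, "az": 0}
    - {"gripper": 0.4, "tx": 0, "ty": 0, "tz": 0, "ax": 0, "ay": 0, "az": 0}
    - {"gripper": 0.6, "tx": 0, "ty": 0, "tz": 0, "ax": 0, "ay": 0, "az": 0}
    - {"gripper": 1, "tx": -0.3, "ty": 0, "tz": 0, "ax": 0, "ay": 0, "az": 0}
    - {"gripper": 1, "tx": -0.8, "ty": 0, "tz": 0, "ax": 0, "ay": 0, "az": 0}
    - {"gripper": 1, "tx": -1, "ty": -0.3, "tz": 0, "ax": 0, "ay": 0, "az": 0}
    - {"gripper": 1, "tx": -1, "ty": -0.6, "tz": 0, "ax": 0, "ay": 0, "az": 0}
    - {"gripper": 1, "tx": -1, "ty": -0.9, "tz": 0, "ax": 0, "ay": 0, "az": 0}
    - {"gripper": 1, "tx": 0, "ty": -0.6, "tz": 0, "ax": 0, "ay": 0, "az": 0}
    - {"gripper": 1, "tx": 0, "ty": -0.3, "tz": 0, "ax": 0, "ay": 0, "az": 0}
    - {"gripper": 1, "tx": 0, "ty": 0, "tz": 0, "ax": 0, "ay": 0, "az": 0}

```text
t: 30.28
eef_pos: [0.4424, -0.1388, 0.3001]
ee_rot: [-2.821, 1.569, 0.296]
force: [0.0, -0.9, -0.1]
width: 0.0856
```

```bash
python3 - <<'E'
from h import *
go(.472,.293,.30,178.5)
Z['whetstone']=.027;O['whetstone']=.012
survey('wrist',['whetstone','nest_whetstone'])
im=optics.grab_frame('wrist')[:,:,::-1].copy()
cv2.imwrite("pics/w20.png",cv2.resize(im,None,fx=1.5,fy=1.5,interpolation=cv2.INTER_CUBIC))
E
```

```text
t 30.28 pos [ 442.4 -138.8  300.1] jaw 178.6 q6 -0.15 w 85.6 F [ 0.  -0.9 -0.1] 
 turn a [ 0.01 -0.01  0.  ]  shift txyz [  0.   -17.3   -0.73]
wrist whetstone 0.79 [ 442.4 -207.1] [22.4 78. ] 88.4 [246.0, 53.0, 275.0, 157.0]
   pin 0.76 [[ 442.7 -205.4]]
wrist nest_whetstone 0.93 [ 441.7 -208.4] [102. 119.] 88.6 [193.0, 25.0, 323.0, 176.0]
   pin 0.84 [[ 444.2 -208.4]]
```

View pics/w20.png

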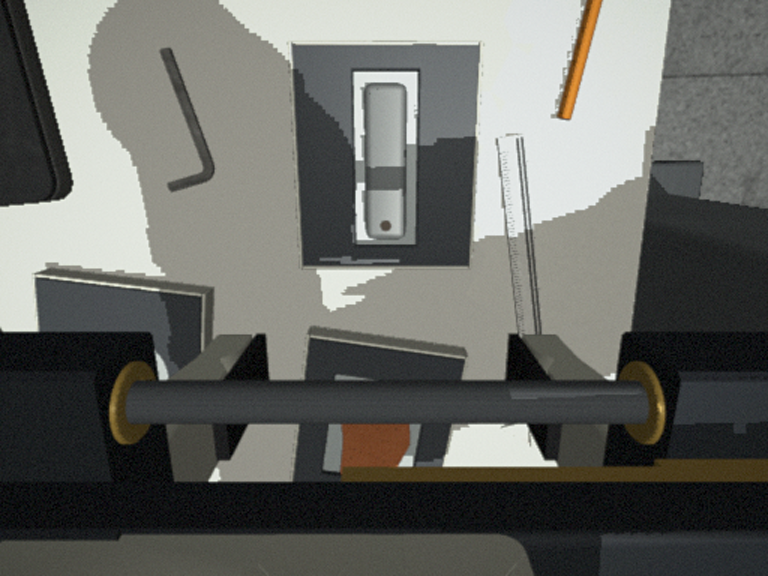

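>>> play_rows:
  steps:
    - {"gripper": 1, "tx": 0, "ty": -0.6, "tz": 0, "ax": 0, "ay": 0, "az": 0}
    - {"gripper": 1, "tx": -0.5, "ty": -1, "tz": 0, "ax": 0, "ay": 0, "az": 0}
    - {"gripper": 1, "tx": 0, "ty": -1, "tz": 0, "ax": 0, "ay": 0, "az": 0}
    - {"gripper": 1, "tx": 0, "ty": -1, "tz": 0, "ax": 0, "ay": 0, "az": 0}
    - {"gripper": 1, "tx": 0, "ty": -1, "tz": 0, "ax": 0, "ay": 0, "az": 0}
    - {"gripper": 1, "tx": 0, "ty": -1, "tz": 0, "ax": 0, "ay": 0, "az": 0}
    - {"gripper": 1, "tx": 0, "ty": -1, "tz": 0, "ax": 0, "ay": 0, "az": 0}
    - {"gripper": 1, "tx": 0, "ty": -1, "tz": -0.2, "ax": 0, "ay": 0, "az": 0}
    - {"gripper": 1, "tx": 0, "ty": -1, "tz": -0.2, "ax": 0, "ay": 0, "az": 0}
    - {"gripper": 1, "tx": 0, "ty": -1, "tz": -0.2, "ax": 0, "ay": 0, "az": 0}
    - {"gripper": 1, "tx": 0, "ty": -1, "tz": -0.2, "ax": 0, "ay": 0, "az": 0}
    - {"gripper": 1, "tx": 0, "ty": -1, "tz": -0.2, "ax": 0, "ay": 0, "az": 0}
    - {"gripper": 1, "tx": 0, "ty": -1, "tz": -0.2, "ax": 0, "ay": 0, "az": 0}
    - {"gripper": 1, "tx": 0, "ty": -1, "tz": 0, "ax": 0, "ay": 0, "az": 0}
    - {"gripper": 1, "tx": 0, "ty": -1, "tz": 0, "ax": 0, "ay": 0, "az": 0}
    - {"gripper": 1, "tx": 0, "ty": -1, "tz": 0, "ax": 0, "ay": 0, "az": 0}
    - {"gripper": 1, "tx": 0, "ty": -1, "tz": 0, "ax": 0, "ay": 0, "az": 0}
    - {"gripper": 1, "tx": 0, "ty": -1, "tz": 0, "ax": 0, "ay": 0, "az": 0}
    - {"gripper": 1, "tx": 0, "ty": -1, "tz": 0, "ax": 0, "ay": 0, "az": 0}
    - {"gripper": 1, "tx": 0.5, "ty": -0.4, "tz": 0, "ax": 0, "ay": 0, "az": 0}

```text
t: 32.25
eef_pos: [0.4863, 0.3371, 0.3006]
ee_rot: [-2.46, 1.567, 0.656]
force: [0.5, 0.7, 1.2]
width: 0.0876
```

>>> play_rows:
  steps:
    - {"gripper": 1, "tx": 0, "ty": 0, "tz": 0, "ax": 0, "ay": 0, "az": 0}
    - {"gripper": 1, "tx": 0, "ty": 0, "tz": 0, "ax": 0, "ay": 0, "az": 0}

```text
t: 32.42
eef_pos: [0.4849, 0.3338, 0.2975]
ee_rot: [0.885, 1.567, -2.283]
force: [-0.5, 0.1, 0.5]
width: 0.0878
```

```bash
python3 - <<'E'
from h import *
go(.472,.293,.197,178.5)
survey('wrist',['whorl','foam_pad'])
im=optics.grab_frame('wrist')[:,:,::-1].copy()
cv2.imwrite("pics/w21.png",cv2.resize(im,None,fx=1.5,fy=1.5,interpolation=cv2.INTER_CUBIC))
E
```

```text
t 32.42 pos [484.9 333.8 297.5] jaw 178.5 q6 -0.96 w 87.8 F [-0.5  0.1  0.5] 
 turn a [-0.    0.02 -0.03]  shift txyz [4.02 1.64 0.47]
wrist whorl 0.57 [471.5 292. ] [43.4 43.6] -1.6 [247.0, 114.0, 302.0, 169.0]
   pin 0.65 [[472.6 292.3]]
wrist foam_pad 0.81 [471.3 297. ] [ 99.2 117.8] 88.5 [214.0, 73.0, 333.0, 212.0]
   pin 0.42 [[470.3 296.4]]
```

View pics/w21.png

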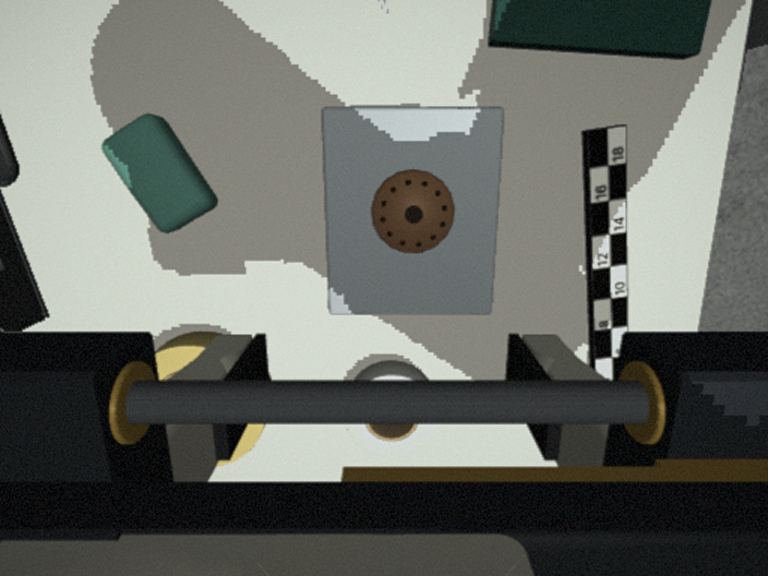

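>>> play_rows:
  steps:
    - {"gripper": 1, "tx": 0.3, "ty": 0.6, "tz": 0.2, "ax": 0, "ay": 0, "az": 0}
    - {"gripper": 1, "tx": 0.6, "ty": 0.7, "tz": 0.27, "ax": 0, "ay": 0, "az": 0}
    - {"gripper": 1, "tx": 0.8, "ty": 0.37, "tz": 0, "ax": 0, "ay": 0, "az": 0}
    - {"gripper": 1, "tx": 0.8, "ty": 0, "tz": 0, "ax": 0, "ay": 0, "az": 0}
    - {"gripper": 1, "tx": 0.7, "ty": 0, "tz": 0, "ax": 0, "ay": 0, "az": 0}
    - {"gripper": 1, "tx": 0.5, "ty": 0, "tz": 0, "ax": 0, "ay": 0, "az": 0}
    - {"gripper": 1, "tx": 0, "ty": 0, "tz": 0, "ax": 0, "ay": 0, "az": 0}
    - {"gripper": 1, "tx": 0, "ty": 0, "tz": 0, "ax": 0, "ay": 0, "az": 0}

```text
t: 33.38
eef_pos: [0.4723, 0.2925, 0.2069]
ee_rot: [1.079, 1.57, -2.089]
force: [0.7, -0.2, 0.8]
width: 0.0876
```

```bash
python3 - <<'E'
from h import *
go(.472,.2922,.1965,178.5)
c=cam('wrist')
im=optics.grab_frame('wrist')[:,:,::-1].copy()
for p in proj(c,[[.472,.2922,.032]]): cv2.circle(im,tuple(int(round(v)) for v in p),1,(0,255,0),-1)
cv2.imwrite("pics/w22.png",cv2.resize(im,None,fx=1.5,fy=1.5,interpolation=cv2.INTER_CUBIC))
E
```

```text
t 33.38 pos [472.3 292.5 206.9] jaw 178.5 q6 -0.93 w 87.6 F [ 0.7 -0.2  0.8] 
 turn a [-0.    0.   -0.01]  shift txyz [0.42 0.01 0.01]
```

View pics/w22.png

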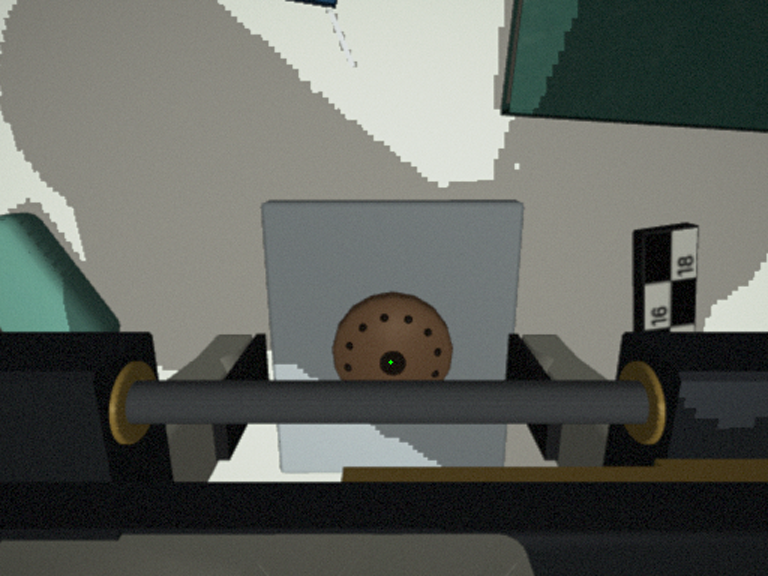

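Centred on the hole. Descend, grip, lift.

>>> play_rows:
  steps:
    - {"gripper": 1, "tx": 0.25, "ty": 0, "tz": 0, "ax": 0, "ay": 0, "az": 0}
    - {"gripper": 1, "tx": 0.17, "ty": 0, "tz": 0, "ax": 0, "ay": 0, "az": 0}
    - {"gripper": 1, "tx": 0, "ty": 0, "tz": 0, "ax": 0, "ay": 0, "az": 0}
    - {"gripper": 0.4, "tx": 0, "ty": 0, "tz": 0, "ax": 0, "ay": 0, "az": 0}
    - {"gripper": 0.4, "tx": 0, "ty": 0, "tz": 0, "ax": 0, "ay": 0, "az": 0}
    - {"gripper": 0.4, "tx": 0, "ty": 0, "tz": 0, "ax": 0, "ay": 0, "az": 0}
    - {"gripper": 0.4, "tx": 0, "ty": 0, "tz": 0, "ax": 0, "ay": 0, "az": 0}
    - {"gripper": 0.4, "tx": 0, "ty": 0, "tz": 0, "ax": 0, "ay": 0, "az": 0}
    - {"gripper": 0.4, "tx": 0, "ty": 0, "tz": 0, "ax": 0, "ay": 0, "az": 0}
    - {"gripper": 0.4, "tx": 0, "ty": 0, "tz": 0, "ax": 0, "ay": 0, "az": 0}
    - {"gripper": 0.4, "tx": 0, "ty": 0, "tz": 0, "ax": 0, "ay": 0, "az": 0}
    - {"gripper": 0.4, "tx": 0, "ty": 0, "tz": 0, "ax": 0, "ay": 0, "az": 0}
    - {"gripper": 0.4, "tx": 0, "ty": 0, "tz": 0, "ax": 0, "ay": 0, "az": 0}
  newtons: 15

```text
t: 34.52
eef_pos: [0.4722, 0.2928, 0.1965]
ee_rot: [-2.054, 1.571, 1.061]
force: [-1.2, -0.1, 1.5]
width: 0.0453
```

>>> play_rows:
  steps:
    - {"gripper": 0.4, "tx": -0.3, "ty": 0, "tz": 0, "ax": 0, "ay": 0, "az": 0}
    - {"gripper": 0.4, "tx": -0.6, "ty": 0, "tz": 0, "ax": 0, "ay": 0, "az": 0}
    - {"gripper": 0.4, "tx": -0.9, "ty": 0, "tz": 0, "ax": 0, "ay": 0, "az": 0}
    - {"gripper": 0.4, "tx": -1, "ty": 0, "tz": 0, "ax": 0, "ay": 0, "az": 0}
    - {"gripper": 0.4, "tx": -1, "ty": 0, "tz": 0, "ax": 0, "ay": 0, "az": 0}
    - {"gripper": 0.4, "tx": -0.8, "ty": 0, "tz": 0, "ax": 0, "ay": 0, "az": 0}
    - {"gripper": 0.4, "tx": -0.4, "ty": 0, "tz": 0, "ax": 0, "ay": 0, "az": 0}
    - {"gripper": 0.4, "tx": 0, "ty": 0, "tz": 0, "ax": 0, "ay": 0, "az": 0}

```text
t: 35.18
eef_pos: [0.4726, 0.2932, 0.3242]
ee_rot: [-2.308, 1.566, 0.807]
force: [-0.6, 0.1, -0.7]
width: 0.0454
```

```bash
python3 - <<'E'
from h import *
go(.606,-.025,.32,174)
im=optics.grab_frame('wrist')[:,:,::-1].copy()
cv2.imwrite("pics/w23.png",cv2.resize(im,None,fx=1.5,fy=1.5,interpolation=cv2.INTER_CUBIC))
E
```

```text
t 35.18 pos [472.6 293.2 324.2] jaw 178.5 q6 -0.93 w 45.4 F [-0.6  0.1 -0.7] 
 turn a [ 0.75 -0.03  0.03]  shift txyz [ 0.17 12.1  -6.64]
```

View pics/w23.png

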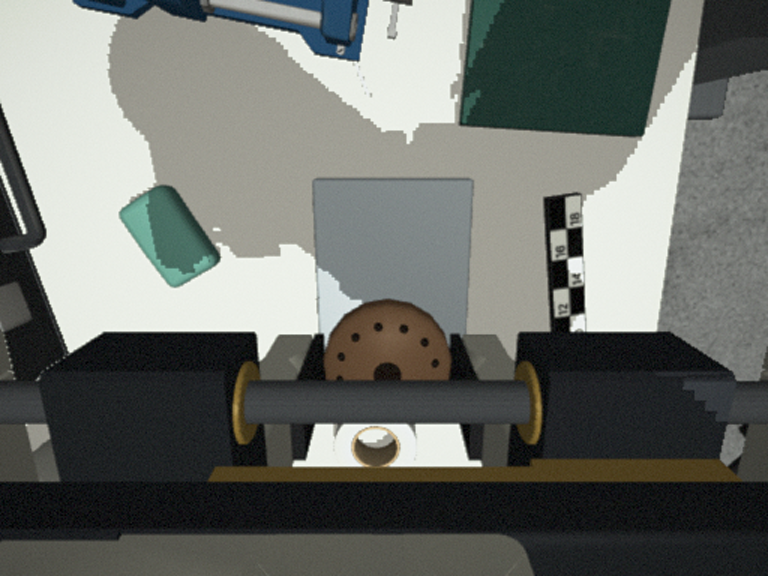

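>>> play_rows:
  steps:
    - {"gripper": 0.4, "tx": 0, "ty": 0.5, "tz": 0, "ax": 0, "ay": 0, "az": 0}
    - {"gripper": 0.4, "tx": 0, "ty": 0.9, "tz": 0, "ax": 0, "ay": 0, "az": 0}
    - {"gripper": 0.4, "tx": 0, "ty": 1, "tz": 0, "ax": 0, "ay": 0, "az": 0}
    - {"gripper": 0.4, "tx": 0, "ty": 1, "tz": 0, "ax": 0, "ay": 0, "az": 0}
    - {"gripper": 0.4, "tx": 0, "ty": 1, "tz": 0, "ax": 0, "ay": 0, "az": 0}
    - {"gripper": 0.4, "tx": 0, "ty": 1, "tz": 0, "ax": 0, "ay": 0, "az": 0}
    - {"gripper": 0.4, "tx": 0, "ty": 1, "tz": 0, "ax": 0, "ay": 0, "az": 0}
    - {"gripper": 0.4, "tx": 0, "ty": 1, "tz": -0.3, "ax": 0, "ay": 0, "az": 0}
    - {"gripper": 0.4, "tx": 0, "ty": 1, "tz": -0.5, "ax": 0, "ay": 0, "az": 0}
    - {"gripper": 0.4, "tx": 0, "ty": 1, "tz": -0.6, "ax": 0, "ay": 0, "az": 0}
    - {"gripper": 0.4, "tx": 0, "ty": 0.9, "tz": -0.7, "ax": 0, "ay": 0, "az": 0}
    - {"gripper": 0.4, "tx": 0, "ty": 0.8, "tz": -0.8, "ax": 0, "ay": 0, "az": 0}
    - {"gripper": 0.4, "tx": 0, "ty": 0.7, "tz": -0.8, "ax": 0, "ay": 0, "az": 0}
    - {"gripper": 0.4, "tx": 0, "ty": 0.5, "tz": -0.8, "ax": 0, "ay": 0, "az": 0}
    - {"gripper": 0.4, "tx": 0, "ty": 0.28, "tz": -0.7, "ax": 0, "ay": 0, "az": 0}
    - {"gripper": 0.4, "tx": 0, "ty": 0, "tz": -0.46, "ax": 0, "ay": 0, "az": 0}
    - {"gripper": 0.4, "tx": 0, "ty": 0, "tz": 0, "ax": 0, "ay": 0, "az": 0}
    - {"gripper": 0.4, "tx": 0, "ty": 0, "tz": 0, "ax": 0, "ay": 0, "az": 0}

```text
t: 36.73
eef_pos: [0.6049, -0.0259, 0.3192]
ee_rot: [0.187, 1.567, -2.982]
force: [-0.6, -0.4, 0.1]
width: 0.045
```

```bash
python3 - <<'E'
from h import *
go(.606,-.085,.199)
survey('wrist',['nest_whorl'])
im=optics.grab_frame('wrist')[:,:,::-1].copy()
im=im[:260,130:390]
cv2.imwrite("pics/w24.png",cv2.resize(im,None,fx=2.3,fy=2.3,interpolation=cv2.INTER_CUBIC))
E
```

```text
t 36.73 pos [604.9 -25.9 319.2] jaw 178.4 q6 -0.31 w 45.0 F [-0.6 -0.4  0.1] 
 turn a [ 0.    0.03 -0.01]  shift txyz [ 4.81  2.36 -0.11]
wrist nest_whorl 0.82 [608.2 -84.1] [100.  120.7] 81.2 [194.0, 40.0, 316.0, 189.0]
   pin 0.91 [[607.6 -82.8]]
```

View pics/w24.png

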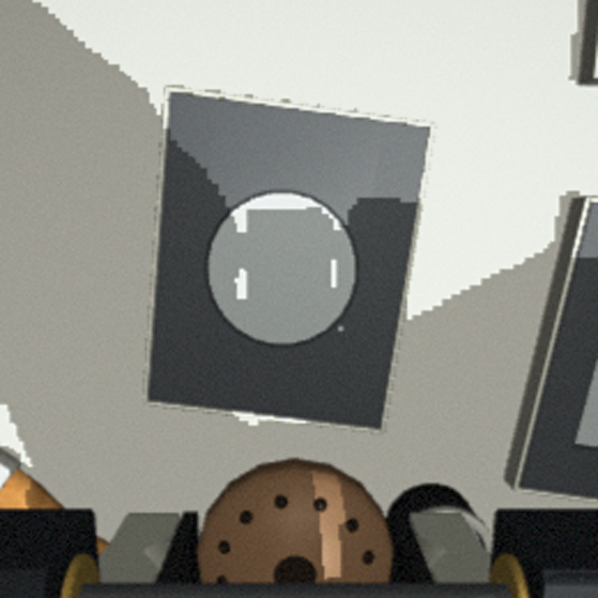

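```bash
python3 - <<'E'
from h import *
c=cam('wrist')
p=np.array([(282.5,268),(208,268),(357,268),(282,191),(282,345)])/2.3+[130,0]
for z in(.012,.0145,.017): print((unproj(c,p,z)*1000).round(1).tolist())
go(.6065,-.0845,.199)
E
```

```text
[[608.0, -84.4], [637.3, -85.1], [578.8, -83.6], [607.3, -113.0], [609.1, -54.0]]
[[608.0, -84.5], [637.0, -85.2], [579.0, -83.7], [607.3, -112.9], [609.1, -54.4]]
[[607.9, -84.6], [636.7, -85.4], [579.2, -83.8], [607.3, -112.8], [609.0, -54.8]]
t 36.93 pos [604.6 -25.1 321.1] jaw 178.5 q6 -0.31 w 45.1 F [-0.   1.1 -0.8] 
 turn a [ 0.    0.01 -0.  ]  shift txyz [ 4.89  2.37 -0.14]
```

>>> play_rows:
  steps:
    - {"gripper": 0.4, "tx": 0.2, "ty": 0.5, "tz": -0.1, "ax": 0, "ay": 0, "az": 0}
    - {"gripper": 0.4, "tx": 0.5, "ty": 0.8, "tz": -0.1, "ax": 0, "ay": 0, "az": 0}
    - {"gripper": 0.4, "tx": 0.7, "ty": 0.7, "tz": 0, "ax": 0, "ay": 0, "az": 0}
    - {"gripper": 0.4, "tx": 0.9, "ty": 0.35, "tz": 0, "ax": 0, "ay": 0, "az": 0}
    - {"gripper": 0.4, "tx": 0.8, "ty": 0, "tz": 0, "ax": 0, "ay": 0, "az": 0}
    - {"gripper": 0.4, "tx": 0.6, "ty": 0, "tz": 0, "ax": 0, "ay": 0, "az": 0}
    - {"gripper": 0.4, "tx": 0.5, "ty": 0, "tz": 0, "ax": 0, "ay": 0, "az": 0}
    - {"gripper": 0.4, "tx": 0, "ty": 0, "tz": 0, "ax": 0, "ay": 0, "az": 0}
    - {"gripper": 0.4, "tx": 0, "ty": 0, "tz": 0, "ax": 0, "ay": 0, "az": 0}

```text
t: 37.68
eef_pos: [0.6085, -0.0843, 0.2161]
ee_rot: [0.268, 1.569, -2.9]
force: [1.0, -1.0, 0.2]
width: 0.0454
```

```bash
python3 - <<'E'
from h import *
go(.608,-.084,.199)
im=optics.grab_frame('wrist')[:,:,::-1].copy()
cv2.imwrite("pics/w25.png",cv2.resize(im,None,fx=1.5,fy=1.5,interpolation=cv2.INTER_CUBIC))
E
```

```text
t 37.68 pos [608.5 -84.3 216.1] jaw 178.5 q6 -0.21 w 45.4 F [ 1.  -1.   0.2] 
 turn a [ 0.    0.01 -0.  ]  shift txyz [ 0.68 -0.01  0.02]
```

View pics/w25.png

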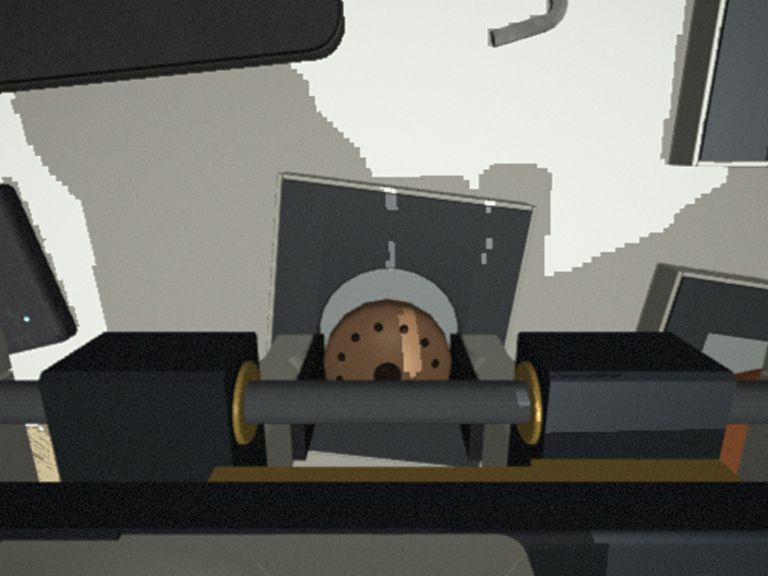

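Centred. Lower and release.

>>> play_rows:
  steps:
    - {"gripper": 0.4, "tx": 0.3, "ty": 0, "tz": 0, "ax": 0, "ay": 0, "az": 0}
    - {"gripper": 0.4, "tx": 0.2, "ty": 0, "tz": 0, "ax": 0, "ay": 0, "az": 0}
    - {"gripper": 0.4, "tx": 0.18, "ty": 0, "tz": 0, "ax": 0, "ay": 0, "az": 0}
    - {"gripper": 0.4, "tx": 0, "ty": 0, "tz": 0, "ax": 0, "ay": 0, "az": 0}
    - {"gripper": 0.4, "tx": 0, "ty": 0, "tz": 0, "ax": 0, "ay": 0, "az": 0}

```text
t: 38.15
eef_pos: [0.6088, -0.0841, 0.1992]
ee_rot: [0.261, 1.57, -2.906]
force: [-0.4, -0.2, -0.5]
width: 0.0451
```

>>> play_rows:
  steps:
    - {"gripper": 0.4, "tx": 0, "ty": 0, "tz": 0, "ax": 0, "ay": 0, "az": 0}
    - {"gripper": 0.56, "tx": 0, "ty": 0, "tz": 0, "ax": 0, "ay": 0, "az": 0}
    - {"gripper": 0.6, "tx": 0, "ty": 0, "tz": 0, "ax": 0, "ay": 0, "az": 0}
    - {"gripper": 0.8, "tx": 0, "ty": 0, "tz": 0, "ax": 0, "ay": 0, "az": 0}
    - {"gripper": 1, "tx": 0, "ty": 0, "tz": 0, "ax": 0, "ay": 0, "az": 0}
    - {"gripper": 1, "tx": 0, "ty": 0, "tz": 0, "ax": 0, "ay": 0, "az": 0}
    - {"gripper": 1, "tx": -0.4, "ty": 0, "tz": 0, "ax": 0, "ay": 0, "az": 0}
    - {"gripper": 1, "tx": -0.8, "ty": 0, "tz": 0, "ax": 0, "ay": 0, "az": 0}
    - {"gripper": 1, "tx": -1, "ty": -0.3, "tz": 0, "ax": 0, "ay": 0, "az": 0}
    - {"gripper": 1, "tx": -1, "ty": -0.7, "tz": 0, "ax": 0, "ay": 0, "az": 0}
    - {"gripper": 1, "tx": -1, "ty": -0.8, "tz": 0, "ax": 0, "ay": 0, "az": 0}
    - {"gripper": 1, "tx": -0.6, "ty": -0.5, "tz": 0, "ax": 0, "ay": 0, "az": 0}
    - {"gripper": 1, "tx": 0, "ty": 0, "tz": 0, "ax": 0, "ay": 0, "az": 0}
    - {"gripper": 1, "tx": 0, "ty": 0, "tz": 0, "ax": 0, "ay": 0, "az": 0}

```text
t: 39.32
eef_pos: [0.6105, -0.026, 0.3213]
ee_rot: [-2.853, 1.568, 0.264]
force: [-1.1, -0.6, -0.1]
width: 0.0874
```

```bash
python3 - <<'E'
from h import *
go()
Z['sherd']=.023;O['sherd']=.012;Z['whetstone']=.027;O['whetstone']=.012
survey('wrist',['whorl','nest_whorl','sherd','nest_sherd'])
im=optics.grab_frame('wrist')[:,:,::-1].copy()
cv2.imwrite("pics/w26.png",cv2.resize(im,None,fx=1.5,fy=1.5,interpolation=cv2.INTER_CUBIC))
survey('top',['whorl','sherd','whetstone','flint']);survey('side',['whorl','sherd','whetstone','flint'])
im=optics.grab_frame('side')[130:350,130:330,::-1].copy()
cv2.imwrite("pics/s26.png",cv2.resize(im,None,fx=2.7,fy=2.7,interpolation=cv2.INTER_CUBIC))
E
```

```text
t 39.32 pos [610.5 -26.  321.3] jaw 178.6 q6 -0.3 w 87.4 F [-1.1 -0.6 -0.1] 
 turn a [ 0.   -0.03  0.01]  shift txyz [0. 0. 0.]
wrist whorl 0.76 [610.  -84.5] [43.4 43.9] 88.5 [233.0, 93.0, 284.0, 147.0]
   pin 0.81 [[608.3 -83.3]]
wrist nest_whorl 0.6 [608. -84.] [100.4 120.6] 81.3 [202.0, 39.0, 324.0, 190.0]
wrist sherd 0.58 [456.3 -40.1] [46.8 59.7] 88.6 [404.0, 128.0, 458.0, 196.0]
   pin 0.91 [[453.5 -42.8]]
wrist nest_sherd 0.63 [457.5 -41.9] [106.5 119.9] 79.8 [356.0, 88.0, 504.0, 222.0]
wrist nest_sherd 0.42 [453.1 -37.9] [47.9 61.1] 88.6 [403.0, 131.0, 459.0, 196.0]
top whorl 0.5 [605.5 -86.4] [41.3 47. ] 89.0 [237.0, 151.0, 256.0, 164.0]
   pin 0.42 [[613.5 -82.7]]
top sherd 0.56 [450.1 -40.4] [40.4 59.1] 88.9 [224.0, 201.0, 245.0, 215.0]
   pin 0.58 [[444.7 -47.9]]
top whetstone 0.72 [607.6 -84.8] [37.7 38.2] -1.0 [242.0, 152.0, 255.0, 163.0]
top whetstone 0.57 [ 469.6 -551.6] [23.2 76.7] 6.2 [392.0, 186.0, 403.0, 210.0]
top whetstone 0.52 [ 439.  -206.1] [18.6 74.4] 88.9 [275.0, 206.0, 299.0, 215.0]
   pin 0.63 [[ 445.  -216.6]]
   pin 0.57 [[ 471.  -556.8]]
   pin 0.49 [[ 499.2 -365.8]]
side whorl 0.5 [608.  -88.5] [41.9 43.3] 88.2 [272.0, 177.0, 284.0, 192.0]
   pin 0.49 [[601.6 -79.3]]
   pin 0.41 [[ 498.9 -368.5]]
side sherd 0.77 [452.8 -40.2] [39.7 56. ] 89.5 [220.0, 168.0, 236.0, 184.0]
   pin 0.71 [[459.6 -47.1]]
side whetstone 0.63 [ 442.  -210.2] [22.5 77.1] -88.4 [214.0, 210.0, 224.0, 233.0]
side whetstone 0.63 [ 474.7 -560.9] [22.6 75.9] -0.5 [213.0, 346.0, 245.0, 358.0]
side whetstone 0.39 [605.7 -96.4] [103.2 132.9] 81.9 [260.0, 168.0, 295.0, 207.0]
   pin 0.67 [[ 439.3 -201.8]]
   pin 0.58 [[ 476.5 -557.2]]
side flint 0.62 [ 500.7 -372.1] [23.7 44.1] -89.3 [235.0, 269.0, 245.0, 286.0]
   pin 0.57 [[ 499.4 -370.5]]
   pin 0.37 [[459.3 -58.2]]
```

View pics/w26.png

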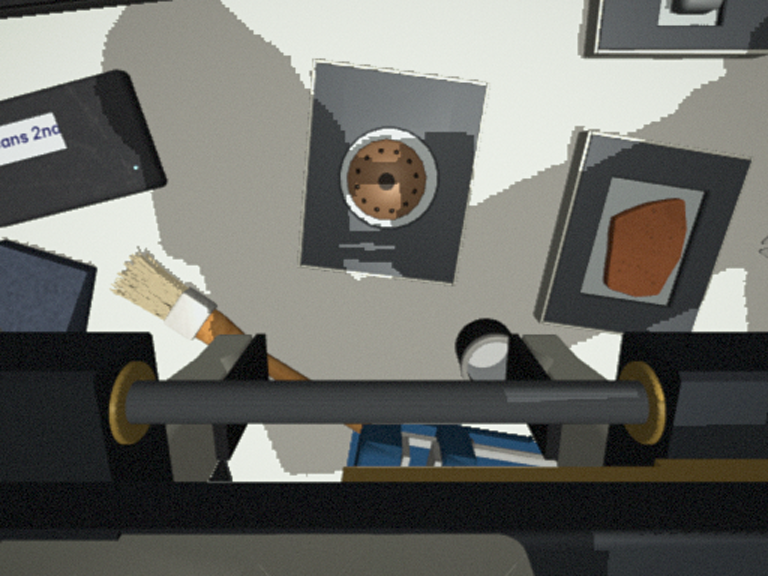

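View pics/s26.png

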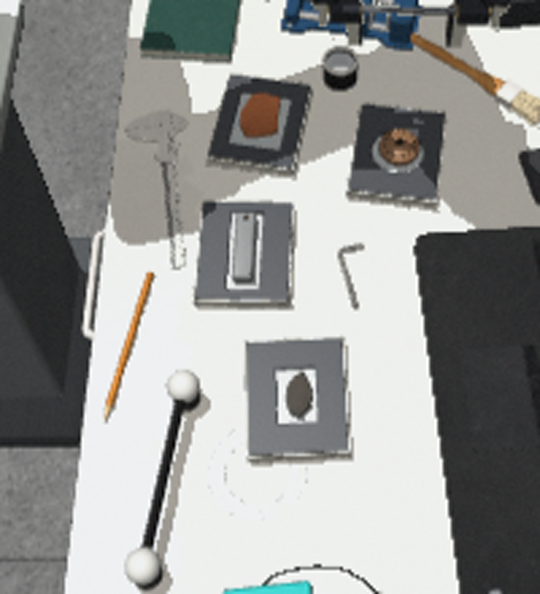

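```bash
python3 -c "
from station import job_done
print(job_done())"
```

```text
the job is handed in; nothing more can be done
None
```

The sherd, the whetstone and the spindle whorl are each in their own nest, and the job is handed in at about 40 s of the 93 s allowed. I moved the whorl to the foam pad first. Then the sherd went into its nest, the whetstone into its nest, and the whorl from the pad into its round pocket. Each was lowered to within about 1 mm of the floor before release; none was dropped.

**Last checks:** the final wrist and side pictures show each find inside its pocket.

| Find | Offset from nest centre (wrist camera) | Direction against the nest |
|---|---|---|
| Sherd | about 1–2 mm | set parallel to the nest's axis when placed |
| Whetstone | about 1 mm | within 1° |
| Whorl | about 1–2 mm | any direction is right |

- **Flint and bystanders:** the flint flake was found where it started. The hex key and pencil look unmoved. The putty was not measured; nothing went near it.
- **Disagreements:** the top and side cameras' network positions scattered by up to about 10 mm. In two of those pictures a network also took the whorl or its nest for the whetstone. I relied on the closer wrist views. The top camera did not report the flint in the last check; the side camera did.
- **Not measured directly:** the heights and tilts of the finds. They follow from the release heights and the pictures.
- **Refused call:** my first move call and the one sent with it were refused because the rows lacked some keys; nothing moved.

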